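Make up the spot-test and flame-test kits

TASK

Make up two practical kits from the stock in the middle of the bench. The green caddy gets the white porcelain spot tile and both brown bottles (black cap and white cap), the yellow caddy gets the blue glass filter and the clear bottle with the red cap; stand each bottle upright in a bay of its own and slide each plate fully down into the slot that matches its thickness (thick tile in the wide slot, thin filter in the narrow one). Leave the green bottle with the blue cap standing where it is.

Things in the scene. Friction and masses are not known exactly. Their poses are not given: they have to be found in the camera images.
- green_caddy: Green caddy, fixed, 190 (x) by 140 mm (y); origin: centre of underside. Two bottle bays at x=-60, y=+35 and -35 mm, each 64 by 65 mm inside, floor 4 mm and walls 22 mm above the bench. Block at x -5..95 mm, top at 34 mm, with two slots along y, 80 mm long, centred on y=0, floor 6 mm above the bench, 3 mm chamfer: narrow, 12.5 mm wide, at x=+25 mm; wide, 20 mm wide, at x=+70 mm.
- yellow_caddy: Yellow caddy, fixed, 190 (x) by 140 mm (y); origin: centre of underside. Two bottle bays at x=-60, y=+35 and -35 mm, each 64 by 65 mm inside, floor 4 mm and walls 22 mm above the bench. Block at x -5..95 mm, top at 34 mm, with two slots along y, 80 mm long, centred on y=0, floor 6 mm above the bench, 3 mm chamfer: narrow, 12.5 mm wide, at x=+25 mm; wide, 20 mm wide, at x=+70 mm.
- amber_black_center (a point): Brown bottle with a black cap. 60 ml glass bottle, 40 mm diameter and 90 mm tall: straight body up to 66 mm, sloping shoulder, then a 27 mm diameter cap. Point at its centre, 45 mm above its foot, z up. About 0.12 kg. Starts standing on the bench.
- amber_white_center (a point): Brown bottle with a white cap. 60 ml glass bottle, 40 mm diameter and 90 mm tall: straight body up to 66 mm, sloping shoulder, then a 27 mm diameter cap. Point at its centre, 45 mm above its foot, z up. About 0.12 kg. Starts standing on the bench.
- clear_red_center (a point): Clear (pale) bottle with a red cap. 60 ml glass bottle, 40 mm diameter and 90 mm tall: straight body up to 66 mm, sloping shoulder, then a 27 mm diameter cap. Point at its centre, 45 mm above its foot, z up. About 0.12 kg. Starts standing on the bench.
- spot_tile_center (a point): White porcelain spot tile with round grey hollows on its faces. Upright, 70 mm wide (y), 90 mm tall (z), 15 mm thick (x). Point at its centre, 45 mm above its lower edge. About 0.2 kg. Starts loose in the slot of a fixed grey stand, 50 by 84 mm, 30 mm high; lower edge 6 mm above the bench, upper 66 mm stand clear.
- blue_filter_center (a point): Dark blue glass filter with a black rim. Upright, 70 mm wide (y), 90 mm tall (z), 8 mm thick (x). Point at its centre, 45 mm above its lower edge. About 0.1 kg. Starts loose in the slot of a fixed grey stand, 50 by 84 mm, 30 mm high; lower edge 6 mm above the bench, upper 66 mm stand clear.
- spare_center (a point): Green bottle with a blue cap, not part of either kit: leave it where it stands. 60 ml glass bottle, 40 mm diameter and 90 mm tall: straight body up to 66 mm, sloping shoulder, then a 27 mm diameter cap. Point at its centre, 45 mm above its foot, z up. About 0.12 kg. Starts standing on the bench.

How it is judged:
At the end, for the whole second after the job is handed in: Brown bottles upright (0.15 rad) on the bay floors of the green caddy, red-capped one in a bay of the yellow; tile in green's wide slot and filter in yellow's narrow slot, down within 6 mm, within 12 mm of its centre, tilt under 0.3 rad; all at rest; green bottle upright within 30 mm of its start (x of amber_black_center in the frame of green_caddy between -0.075 and -0.045 m and y of amber_black_center in the frame of green_caddy between -0.053 and 0.053 m and z of amber_black_center in the frame of green_caddy between 0.044 and 0.054 m and angle between each of amber_black_center, amber_white_center, clear_red_center, spare_center's own z axis and vertical below 0.15 rad and linear speed of each of amber_black, amber_white, spot_tile, clear_red, blue_filter below 0.02 m/s and angular speed of each of amber_black, amber_white, spot_tile, clear_red, blue_filter below 0.2 rad/s and x of amber_white_center in the frame of green_caddy between -0.075 and -0.045 m and y of amber_white_center in the frame of green_caddy between -0.053 and 0.053 m and z of amber_white_center in the frame of green_caddy between 0.044 and 0.054 m and x of spot_tile_center in the frame of green_caddy between 0.058 and 0.082 m and y of spot_tile_center in the frame of green_caddy between -0.012 and 0.012 m and z of spot_tile_center in the frame of green_caddy between 0.044 and 0.056 m and angle between each of spot_tile_center, blue_filter_center's own z axis and vertical below 0.3 rad and x of clear_red_center in the frame of yellow_caddy between -0.075 and -0.045 m and y of clear_red_center in the frame of yellow_caddy between -0.053 and 0.053 m and z of clear_red_center in the frame of yellow_caddy between 0.044 and 0.054 m and x of blue_filter_center in the frame of yellow_caddy between 0.013 and 0.037 m and y of blue_filter_center in the frame of yellow_caddy between -0.012 and 0.012 m and z of blue_filter_center in the frame of yellow_caddy between 0.044 and 0.056 m and distance of spare_center from where it was at the start of the episode below 0.03 m); the robot touches nothing.
It fails at once if the green bottle was moved more than 30 mm (distance of spare_center from where it was at the start of the episode above 0.03 m).
It also fails if it takes over 125 s, if anything falls off the work surface, if the arm or the gripper's body presses on something with over 40 N, if the wrist force passes 120 N, or if a joint passes its speed limit or range.

ROBOT

A 6-joint arm with a two-finger parallel gripper is mounted at the origin on the work surface. World frame = base frame: x ahead of the robot, y to its left, z up, the work surface at z = 0. Lengths are in m, angles in rad, forces in N, time in s.
With the tool pointing down it reaches from about 0.35 to 0.775 m from the base axis. Payload 5.5 kg.
Tool frame: the origin (TCP) lies midway between the tips of the shut fingers; the grasp point (between the pads) lies 19 mm behind it (bot.grip_point_offset is the distance from the TCP to the grasp point, in m); x points along the fingers, y is the direction in which the jaws open and shut, and the axes are right-handed (so a half turn about x gives the same grasp; the last joint's range is limited). The gripper opens to 85 mm and grips with 20 to 120 N. Pads are 22 mm wide; open, the fingers measure 114 mm over their backs; the gripper's body (76 mm by 85 mm) begins 54 mm behind the grasp point. The pads swing forward as they close: fully open they stand 13 mm farther back than shut.
Start: joints at [0.968, 0.313, 0.046, 1.304, 0, 1.431], TCP at [0.257, 0.515, 0.194] pointing down, gripper open.
Joint ranges: [-2.76, 2.76], [-0.86, 1.69], [-1.03, 1.26], [-2.2, 2.34], [-1.47, 1.5], [-3.14, 3.14]. Speed limits (rad/s): [2.57, 2.57, 3.14, 3.14, 3.14, 3.14].

INTERFACE

Orientations are given as a unit quaternion [x, y, z, w].
In Python, from plant import get_state, capture, bot gives the robot as it stands.
- The arm moves only by the tool play_rows, never from a script. Its argument "deltas" is a list of rows, each a list of 7 numbers: the shift along the tool's x, y, z scaled (see below), then the turn, a rotation vector about the tool's x, y, z scaled (see below), then the closure, from 0 (fully open) to 1 (shut). A call has exactly 8 rows; each row is the pose to reach, as a shift and turn from the pose commanded when the call began, along the tool's axes at that moment, turning the shorter way round; what a row does not reach only later rows make up. The controller multiplies each number of a shift by 0.15 m and each number of a turn by pi rad. A row lasts 1/8 s, in which the tool goes at most 62.5 mm and 10.7 degrees, less where a joint would pass 70% of its speed; a pose out of reach is approached as far as the arm can. A call with a number of a shift or a turn outside -1 to 1 is refused whole. A call with a gripper value outside its range is refused whole. The fingers move at their own pace and stop on an object; the grip force is fixed at half the most. Time passes only in rows, so rows that repeat a pose let the fingers close, or fill a call up. It gives the time, the measured TCP pose, the force and the opening at its end, in the units of the state.
- get_state(): the state, without advancing time (a new reading comes with each control period).
- capture(name): name is "side" or "top"; returns a dict with "color" (384x512x3 uint8, red, green, blue), "z_map" (384x512 float32, m along the optical axis (not along the pixel's ray), 0 where there is no reading), "fx", "fy", "cx", "cy" (pixels), "extrinsics" (4x4, takes a point from camera to world coordinates). Camera axes: x right, y up, looking along -z (the intrinsics and any distortion apply to the point x, -y, -z); pixel columns grow to the right and rows downward; lengths in m; the calibration is good to about 2 mm. A picture is of the moment at which its call begins.
- bot.finish_job(): hands the job in, once; it reports no verdict.
The state is a dict: "time": time; "joint_pos": joint angles; "joint_vel": joint speeds; "tau": joint torques, N m; "tcp_pos": TCP position; "eef_rot": TCP orientation; "wrist_force": force on the tool from outside, world axes, zero at the start; "ft_torque": the same for the moment, N m; "opening": opening from 0.0 (shut) to 1.0 (fully open).
Only numpy, scipy, OpenCV 4.12 (cv2) and the standard library are available. Lean on these libraries where they do the work, as an engineer would, in place of code of your own. Each camera call takes 0.05 s, during which the arm holds its last target. There are 200 camera calls.

## Working session

There is one attempt and no reset: what is moved stays moved. The work goes in short steps, Python scripts to look and compute and a tool call to move; the robot and the scene stay as the last step left them, time stands still between calls to the robot, and variables do not carry over. Pictures are saved under pics/ and viewed, about 12 in all and at most 16, crops included, and the job is handed in when it is done.

Besides the shell and the picture viewer there is one more tool, called in YAML: its name, and indented under it one key for each argument. play_rows: Moves the arm, as the interface text tells. Shifts and turns lie within -1 to 1; 1 stands for 0.15 m of shift or pi rad of turn. Its arguments: {"type":"object","properties":{"deltas":{"type":"array"}},"required":["deltas"]}

```bash
mkdir -p pics; ls
python3 - <<'E'
from plant import get_state,capture,bot
import cv2,numpy as np
print(get_state()); print(bot.grip_point_offset)
ims=[]
for n in("top","side"):
    c=capture(n); np.savez(f"{n}0.npz",**c); cv2.imwrite(f"pics/{n}0.png",c["color"][:,:,::-1]); print(n,c["fx"],c["cx"],c["cy"],c["extrinsics"].round(3).tolist())
E
```

```text
pics
{'time': 0.0, 'joint_pos': array([ 9.68401100e-01,  3.14031199e-01,  4.49712603e-02,  1.30361734e+00,
       -3.38761755e-06,  1.43118871e+00]), 'joint_vel': array([-1.16988470e-04,  1.17096701e-03,  6.06236523e-05,  1.01535775e-03,
       -7.79693002e-04,  1.00624503e-03]), 'tau': array([ 6.46738999e-05, -4.80624318e+01,  2.98532653e+01,  1.92243420e-02,
       -2.70103501e-04, -2.34168772e-05]), 'tcp_pos': array([0.25638052, 0.51401761, 0.19338828]), 'eef_rot': array([ 0.16154363,  0.68850044, -0.16278405,  0.68802046]), 'wrist_force': array([-0.02213031,  0.75864608, -1.47132049]), 'ft_torque': array([-0.00250378,  0.00031916,  0.00078072]), 'opening': 0.99978596371349}
0.0187
top 362.12292791818345 256.57108097283054 188.01878219868473 [[0.019, 0.975, -0.22, 0.378], [-1.0, 0.019, -0.004, -0.006], [0.0, 0.22, 0.976, 0.951], [0.0, 0.0, 0.0, 1.0]]
side 353.1361232540855 250.5557758703577 186.38271596146748 [[0.708, 0.519, -0.479, 0.218], [-0.706, 0.514, -0.487, -0.361], [-0.006, 0.683, 0.731, 0.624], [0.0, 0.0, 0.0, 1.0]]
```

View pics/top0.png

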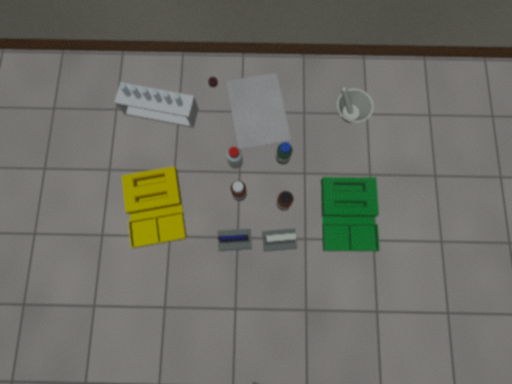

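View pics/side0.png

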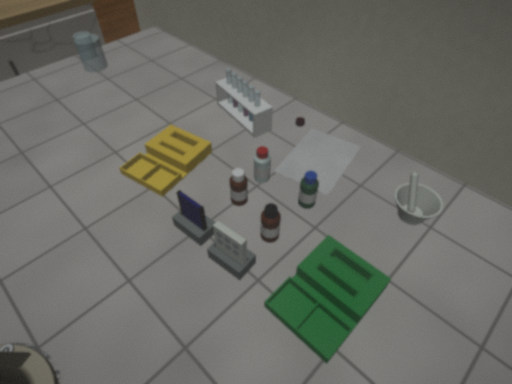

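The top view shows the yellow caddy (rect around 152,205), the green caddy (350,213), the filter stand (235,239) and the tile stand (280,239). The bottle caps are red (234,153), white (238,187), black (286,198) and blue (285,148).

```bash
cat > h.py <<'E'
import numpy as np,cv2
def cloud(c):
    z=c["z_map"]; v,u=np.indices(z.shape)
    P=np.stack([(u-c["cx"])*z/c["fx"],-(v-c["cy"])*z/c["fy"],-z,np.ones_like(z)],-1)
    W=(P@np.asarray(c["extrinsics"]).T)[...,:3]; W[z==0]=np.nan; return W
def rect(p):
    (cx,cy),(w,h),a=cv2.minAreaRect((p[:,:2]*1000).astype(np.float32)); return np.round([cx,cy,w,h,a],1)
E
python3 - <<'E'
from h import *
for n in("top","side"):
    c=dict(np.load(n+"0.npz")); W=cloud(c); hsv=cv2.cvtColor(c["color"],cv2.COLOR_RGB2HSV)
    print(n,"bench z",np.nanmedian(W[300:330,200:300,2]) if n=="top" else np.nanmedian(W[250:300,60:120,2]))
    Z=W[...,2]; reach=(W[...,0]>.2)&(W[...,0]<.75)
    for nm,lo,hi in(("yellow",20,35),("green",50,75)):
        m=((hsv[...,0]>lo)&(hsv[...,0]<hi)&(hsv[...,1]>150)&(hsv[...,2]>50)).astype(np.uint8)
        k,l,s,_=cv2.connectedComponentsWithStats(m); m=l==1+np.argmax(s[1:,4])
        # whole + block top
        print(nm,"all",rect(W[m&(Z>.01)]),"block",rect(W[m&(Z>.029)&(Z<.04)]),np.nanmedian(W[m&(Z>.029)][:,2]))
    m=((Z>.075)&(Z<.12)&reach&(abs(W[...,1])<.15)).astype(np.uint8)
    k,l,s,ce=cv2.connectedComponentsWithStats(m)
    for i in range(1,k):
        if s[i,4]>8:
            p=W[l==i]; print(ce[i].round(),s[i,4],"mean",p.mean(0).round(4),"zmax",p[:,2].max().round(4),rect(p),c["color"][l==i].mean(0).round())
    m=((Z>.022)&(Z<.036)&reach&(abs(W[...,1])<.15)).astype(np.uint8)
    k,l,s,ce=cv2.connectedComponentsWithStats(m)
    for i in range(1,k):
        if s[i,4]>40: print(" low",ce[i].round(),s[i,4],rect(W[l==i]))
E
```

```text
top bench z 0.0007744212041064791
yellow all [533.2 264.9 189.8 139.8  11.5] block [576.6 273.4 101.3 139.3  11.5] 0.034334728373729195
green all [ 524.6 -243.6  185.5  139.     0.6] block [ 567.8 -243.2   98.9  139.     1. ] 0.03418441718305254
[285. 148.] 105 mean [ 0.6775 -0.0713  0.0886] zmax 0.0931 [678.7 -71.5  25.3  26.2  24.9] [ 37.  62. 112.]
[233. 152.] 102 mean [0.6629 0.0574 0.0887] zmax 0.0931 [664.2  57.1  25.3  25.2  67.1] [122.  51.  49.]
[237. 187.] 101 mean [0.5739 0.0442 0.0891] zmax 0.0936 [574.3  45.   24.1  24.6   2.7] [135. 136. 137.]
[286. 197.] 101 mean [ 0.5509 -0.0739  0.0896] zmax 0.0936 [551.3 -74.4  25.   24.5   3.4] [39. 36. 35.]
[281. 238.] 212 mean [ 0.4526 -0.0614  0.0953] zmax 0.1002 [453.2 -62.   15.3  69.9   6.3] [132. 137. 132.]
[233. 237.] 124 mean [0.4508 0.0512 0.0947] zmax 0.1007 [451.4  51.6   8.4  68.9   4.8] [37. 39. 73.]
 low [234. 240.] 480 [451.3  52.   50.1  84.1   5. ]
 low [278. 241.] 400 [453.3 -61.8  50.2  83.8   6.1]
side bench z 0.0010276643688603704
yellow all [576.5 269.4  95.9 137.3  11. ] block [576.5 269.4  95.9 137.3  11. ]
[... 324 characters left out ...]
0.0875] zmax 0.0932 [679.8 -72.7  25.4  25.4  48.5] [ 54.  66. 101.]
[190. 203.] 276 mean [0.4516 0.0482 0.0901] zmax 0.0994 [453.   51.6   9.5  73.1   5.1] [47. 46. 62.]
[271. 211.] 179 mean [ 0.5508 -0.0774  0.0877] zmax 0.093 [553.  -75.   25.7  25.7  51.9] [47. 46. 45.]
[230. 236.] 463 mean [ 0.4528 -0.0661  0.0919] zmax 0.1001 [454.8 -62.7  16.1  70.8   6.1] [115. 120. 115.]
 low [262. 174.] 64 [656.1  46.9  14.   36.1  43.9]
 low [239. 196.] 70 [568.7  34.8  15.9  38.8  46.5]
 low [307. 199.] 73 [669.9 -80.7  14.7  37.8  36.1]
 low [193. 225.] 534 [453.1  51.3  51.   85.6   5.1]
 low [269. 233.] 78 [544.3 -82.2  18.4  39.7  38.5]
 low [231. 258.] 585 [455.5 -62.4  51.8  85.1   6.2]
  return np.nanmean(a, axis, out=out, keepdims=keepdims)
```

```bash
cat >> h.py <<'E'
from scipy.spatial.transform import Rotation as R
OFF=.0187
def plan(*wps):
    """wps: (x,y,z) of grasp point in mm, jaw yaw deg; prints scaled shift+turn relative to current pose"""
    from plant import get_state
    s=get_state(); r=R.from_quat(s["eef_rot"]); p=s["tcp_pos"]; M=r.as_matrix()
    yw=np.degrees(np.arctan2(M[1,1],M[0,1]))
    print("t %.2f grasp"%s["time"],((p-OFF*M[:,0])*1000).round(1),"yaw %.1f"%yw,"tilt",M[2,0].round(4),"open",round(s["opening"],3),"F",s["wrist_force"].round(1),"q",s["joint_pos"].round(2))
    for x,y,z,a in wps:
        a=a+180*round((yw-a)/180); t=np.radians(a); X=np.array([0,0,-1.]); Y=np.array([np.cos(t),np.sin(t),0]); T=np.c_[X,Y,np.cross(X,Y)]
        d=r.inv().apply(np.array([x,y,z])/1000+OFF*X-p)/.15
        w=(r.inv()*R.from_matrix(T)).as_rotvec()/np.pi
        print((x,y,z,a),"->",d.round(3).tolist(),w.round(3).tolist(),"" if abs(d).max()<=1 else "TOO FAR")
E
python3 - <<'E'
from h import *
plan((353,380,175,5),(452,240,175,5),(452,51.6,175,5))
c=dict(np.load("top0.npz")); W=cloud(c)
for n,o,a in(("green",(522.7,-243.3),.8),("yellow",(532.6,264.7),11.3)):
    t=np.radians(a); L=(W[...,:2]*1000-o)@np.array([[np.cos(t),-np.sin(t)],[np.sin(t),np.cos(t)]]); z=W[...,2]*1000
    for lo,hi in((5,45),(50,90)):
        m=(L[...,0]>lo)&(L[...,0]<hi)&(abs(L[...,1])<60)&(z<29)
        print(n,m.sum(),np.percentile(L[m],[3,50,97],axis=0).round(1).tolist())
E
```

```text
t 0.10 grasp [256.4 514.1 212.2] yaw 63.5 tilt -1.0 open 1.002 F [-1.1 -0.7 -0.1] q [0.97 0.31 0.05 1.3  0.   1.43]
(353, 380, 175, 5) -> [0.249, -0.512, 0.975] [0.325, 0.0, 0.001] 
(452, 240, 175, 5) -> [0.249, -1.053, 1.983] [0.325, 0.0, 0.001] TOO FAR
(452, 51.6, 175, 5) -> [0.251, -2.177, 2.543] [0.325, 0.0, 0.001] TOO FAR
green 140 [[24.2, -41.8], [29.7, -10.3], [32.7, 31.2]]
green 218 [[67.1, -42.2], [76.2, -6.9], [81.7, 30.1]]
yellow 139 [[25.5, -32.8], [30.6, 4.9], [32.0, 40.7]]
yellow 220 [[67.3, -32.4], [77.0, 6.3], [81.0, 41.3]]
```

play_rows:
  deltas:
    - [0.05, -0.1, 0.2, 0.055, 0, 0, 0]
    - [0.1, -0.2, 0.4, 0.11, 0, 0, 0]
    - [0.15, -0.3, 0.6, 0.165, 0, 0, 0]
    - [0.2, -0.4, 0.8, 0.22, 0, 0, 0]
    - [0.25, -0.51, 0.975, 0.275, 0, 0, 0]
    - [0.25, -0.51, 0.975, 0.325, 0, 0, 0]
    - [0.25, -0.51, 0.975, 0.325, 0, 0, 0]
    - [0.25, -0.51, 0.975, 0.325, 0, 0, 0]

```text
time: 1.1
tcp_pos: [0.3533, 0.381, 0.1567]
eef_rot: [0.477, 0.522, -0.477, 0.522]
wrist_force: [-0.8, 0.5, -0.4]
opening: 0.997
```

```bash
python3 -c "
from h import *
plan((425,238,175,5),(452.5,51.6,160,5))"
```

```text
t 1.10 grasp [353.3 381.  175.4] yaw 5.2 tilt -1.0 open 0.997 F [-0.8  0.5 -0.4] q [ 0.67  0.22 -0.17  1.18  0.    2.15]
(425, 238, 175, 5) -> [0.003, 0.391, 0.992] [0.001, -0.0, 0.0] 
(452.5, 51.6, 160, 5) -> [0.103, 0.462, 2.246] [0.001, -0.0, 0.0] TOO FAR
```

play_rows:
  deltas:
    - [0, 0.08, 0.2, 0, 0, 0, 0]
    - [0, 0.18, 0.45, 0, 0, 0, 0]
    - [0, 0.29, 0.72, 0, 0, 0, 0]
    - [0, 0.39, 0.99, 0, 0, 0, 0]
    - [0, 0.39, 0.99, 0, 0, 0, 0]
    - [0, 0.39, 0.99, 0, 0, 0, 0]
    - [0, 0.39, 0.99, 0, 0, 0, 0]
    - [0, 0.39, 0.99, 0, 0, 0, 0]

```text
time: 2.1
tcp_pos: [0.4242, 0.2388, 0.1568]
eef_rot: [0.477, 0.522, -0.477, 0.522]
wrist_force: [0.3, 0.4, -0.1]
opening: 1.001
```

play_rows:
  deltas:
    - [0, 0.02, 0.25, 0, 0, 0, 0]
    - [0, 0.04, 0.5, 0, 0, 0, 0]
    - [0, 0.05, 0.75, 0, 0, 0, 0]
    - [0, 0.06, 0.95, 0, 0, 0, 0]
    - [0, 0.06, 0.95, 0, 0, 0, 0]
    - [0, 0.06, 0.95, 0, 0, 0, 0]
    - [0, 0.06, 0.95, 0, 0, 0, 0]
    - [0, 0.06, 0.95, 0, 0, 0, 0]

```text
time: 3.1
tcp_pos: [0.4458, 0.0976, 0.1568]
eef_rot: [0.477, 0.522, -0.477, 0.522]
wrist_force: [-0.5, 1.0, -0.9]
opening: 1.004
```

```bash
python3 -c "
from h import *
plan((452.5,51.6,130,5),(452.5,51.6,72,5))"
```

```text
t 3.10 grasp [445.8  97.6 175.5] yaw 5.1 tilt -1.0 open 1.004 F [-0.5  1.  -0.9] q [ 0.04  0.1  -0.31  1.15  0.    1.52]
(452.5, 51.6, 130, 5) -> [0.303, 0.017, 0.309] [0.0, -0.0, -0.0] 
(452.5, 51.6, 72, 5) -> [0.69, 0.017, 0.309] [0.0, -0.0, -0.0]
```

play_rows:
  deltas:
    - [0.1, 0.017, 0.2, 0, 0, 0, 0]
    - [0.2, 0.017, 0.31, 0, 0, 0, 0]
    - [0.35, 0.017, 0.31, 0, 0, 0, 0]
    - [0.5, 0.017, 0.31, 0, 0, 0, 0]
    - [0.62, 0.017, 0.31, 0, 0, 0, 0]
    - [0.69, 0.017, 0.31, 0, 0, 0, 0.3]
    - [0.69, 0.017, 0.31, 0, 0, 0, 0.7]
    - [0.69, 0.017, 0.31, 0, 0, 0, 1]

```text
time: 4.1
tcp_pos: [0.453, 0.0507, 0.0538]
eef_rot: [0.478, 0.521, -0.478, 0.521]
wrist_force: [-0.3, 0.8, 1.0]
opening: 0.381
```

play_rows:
  deltas:
    - [0, 0, 0, 0, 0, 0, 1]
    - [0, 0, 0, 0, 0, 0, 1]
    - [-0.05, 0, 0, 0, 0, 0, 1]
    - [-0.2, 0, 0, 0, 0, 0, 1]
    - [-0.4, 0, 0, 0, 0, 0, 1]
    - [-0.6, 0, 0, 0, 0, 0, 1]
    - [-0.7, 0, 0, 0, 0, 0, 1]
    - [-0.7, 0, 0, 0, 0, 0, 1]

```text
time: 5.1
tcp_pos: [0.4532, 0.0506, 0.159]
eef_rot: [0.478, 0.521, -0.477, 0.522]
wrist_force: [0.8, 0.6, -1.6]
opening: 0.062
```

```bash
python3 -c "
from h import *
from plant import capture
c=capture('side'); cv2.imwrite('pics/s1.png',c['color'][:,:,::-1])
t=np.radians(11.3); o=np.array([532.6,264.7])+25*np.array([np.cos(t),np.sin(t)]); print(o)
plan((490,190,177,11.3),(o[0],o[1],177,11.3))"
```

```text
[557.11536646 269.59865361]
t 5.15 grasp [452.5  50.7 176.7] yaw 5.0 tilt -1.0 open 0.059 F [ 0.3  0.3 -1.3] q [-0.07  0.1  -0.31  1.16  0.    1.42]
(490, 190, 177, 11.3) -> [-0.002, 0.33, -0.904] [-0.035, -0.0, 0.0] 
(np.float64(557.1153664636654), np.float64(269.59865360606295), 177, 11.3) -> [-0.002, 0.822, -1.393] [-0.035, -0.0, 0.0] TOO FAR
```

View pics/s1.png

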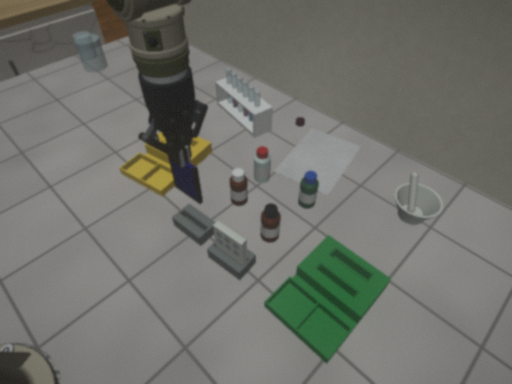

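The filter is held in the gripper around (185,180) and its stand is empty at (193,222). Next it goes to the yellow caddy.

play_rows:
  deltas:
    - [0, 0.06, -0.17, -0.01, 0, 0, 1]
    - [0, 0.14, -0.4, -0.02, 0, 0, 1]
    - [0, 0.22, -0.65, -0.035, 0, 0, 1]
    - [0, 0.3, -0.83, -0.035, 0, 0, 1]
    - [0, 0.33, -0.9, -0.035, 0, 0, 1]
    - [0, 0.33, -0.9, -0.035, 0, 0, 1]
    - [0, 0.33, -0.9, -0.035, 0, 0, 1]
    - [0, 0.33, -0.9, -0.035, 0, 0, 1]

```text
time: 6.15
tcp_pos: [0.4899, 0.1885, 0.1583]
eef_rot: [0.449, 0.546, -0.449, 0.546]
wrist_force: [0.6, -0.6, -1.0]
opening: 0.063
```

```bash
python3 -c "
from h import *
plan((557.1,269.6,177,11.3),(557.1,269.6,113,11.3))"
```

```text
t 6.15 grasp [489.9 188.5 177. ] yaw 11.2 tilt -1.0 open 0.063 F [ 0.6 -0.6 -1. ] q [ 0.21  0.23 -0.15  1.19 -0.    1.59]
(557.1, 269.6, 177, 11.3) -> [-0.0, 0.544, -0.443] [-0.0, 0.0, 0.0] 
(557.1, 269.6, 113, 11.3) -> [0.426, 0.545, -0.443] [-0.0, 0.0, 0.0]
```

play_rows:
  deltas:
    - [0, 0.1, -0.08, 0, 0, 0, 1]
    - [0, 0.3, -0.24, 0, 0, 0, 1]
    - [0, 0.5, -0.4, 0, 0, 0, 1]
    - [0.05, 0.545, -0.443, 0, 0, 0, 1]
    - [0.2, 0.545, -0.443, 0, 0, 0, 1]
    - [0.37, 0.545, -0.443, 0, 0, 0, 1]
    - [0.42, 0.545, -0.443, 0, 0, 0, 1]
    - [0.42, 0.545, -0.443, 0, 0, 0, 1]

```text
time: 7.15
tcp_pos: [0.5568, 0.2699, 0.0951]
eef_rot: [0.448, 0.547, -0.449, 0.546]
wrist_force: [-0.8, 0.1, -0.6]
opening: 0.063
```

```bash
python3 -c "
from h import *
from plant import capture
for n in('side','top'):
    c=capture(n); W=cloud(c); np.savez(n+'1.npz',**c)
    im=c['color'][100:220,80:240] if n=='side' else c['color'][140:260,90:250]
    cv2.imwrite('pics/%s2.png'%n,cv2.resize(im[:,:,::-1],None,fx=4,fy=4,interpolation=2))
plan((557.1,269.6,72,11.3))"; python3 -c "
import cv2;a=[cv2.resize(cv2.imread('pics/%s2.png'%n),(400,300)) for n in('side','top')];cv2.imwrite('pics/c2.png',cv2.hconcat(a))"
```

```text
t 7.25 grasp [557.9 270.5 115.1] yaw 11.3 tilt -1.0 open 0.06 F [-0.2  0.9 -1. ] q [ 0.32  0.44 -0.01  1.12  0.    1.7 ]
(557.1, 269.6, 72, 11.3) -> [0.288, -0.007, 0.005] [-0.0, -0.0, -0.001]
```

View pics/c2.png

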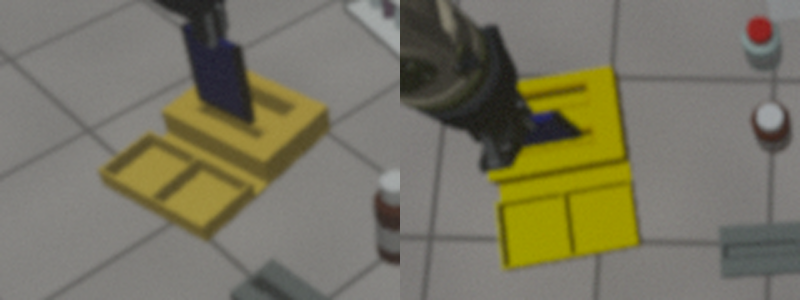

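The filter hangs just above the narrow slot and looks parallel to it (side crop around 225,85). I'll check its exact position and tilt from depth.

```bash
python3 -c "
from h import *
c=dict(np.load('side1.npz')); W=cloud(c)*1000; hsv=cv2.cvtColor(c['color'],cv2.COLOR_RGB2HSV)
t=np.radians(11.3); L=W.copy(); L[...,:2]=(W[...,:2]-[532.6,264.7])@np.array([[np.cos(t),-np.sin(t)],[np.sin(t),np.cos(t)]])
m=(hsv[...,0]>105)&(hsv[...,0]<135)&(hsv[...,1]>60)&(L[...,2]>40)&(L[...,2]<115)&(abs(L[...,1])<60)&(abs(L[...,0]-20)<15)
p=L[m]; print(m.sum(),np.percentile(p,[2,50,98],axis=0).round(1).tolist())
A=np.c_[p[:,1:],np.ones(len(p))]; print(np.linalg.lstsq(A,p[:,0],rcond=None)[0])
# slot depth pts and block top
m=(L[...,0]>5)&(L[...,0]<90)&(abs(L[...,1])<65)&(L[...,2]<28)&(L[...,2]>3)
for lo,hi in((5,45),(50,90)):
    q=L[m&(L[...,0]>lo)&(L[...,0]<hi)]; print(len(q),np.percentile(q,[3,50,97],axis=0).round(1).tolist())
m=(abs(L[...,2]-34.5)<2)&(abs(L[...,0]-45)<55)&(abs(L[...,1])<75); print(np.percentile(L[m],[1,99],axis=0).round(1).tolist())
"
```

```text
221 [[19.6, -24.3, 62.2], [21.3, 2.1, 90.9], [22.8, 25.7, 114.2]]
[4.14596224e-03 2.33838310e-03 2.09851129e+01]
72 [[29.4, -27.4, 15.1], [33.6, 7.7, 22.4], [35.2, 40.0, 27.2]]
85 [[80.7, -28.2, 7.9], [82.7, -0.5, 19.5], [84.7, 24.0, 27.8]]
[[-3.2, -70.8, 32.7], [97.1, 68.5, 36.4]]
```

play_rows:
  deltas:
    - [0.03, 0.007, 0, 0, 0, 0, 1]
    - [0.07, 0.007, 0, 0, 0, 0, 1]
    - [0.11, 0.007, 0, 0, 0, 0, 1]
    - [0.15, 0.007, 0, 0, 0, 0, 1]
    - [0.19, 0.007, 0, 0, 0, 0, 1]
    - [0.23, 0.007, 0, 0, 0, 0, 1]
    - [0.27, 0.007, 0, 0, 0, 0, 1]
    - [0.28, 0.007, 0, 0, 0, 0, 1]

```text
time: 8.25
tcp_pos: [0.5593, 0.271, 0.0542]
eef_rot: [0.449, 0.546, -0.448, 0.547]
wrist_force: [-1.3, -1.0, 8.1]
opening: 0.061
```

```bash
python3 -c "
from h import *
plan((558.9,270.5,72,11.3),(558.9,270.5,150,11.3))"
```

```text
t 8.25 grasp [559.3 271.   72.9] yaw 11.3 tilt -1.0 open 0.061 F [-1.3 -1.   8.1] q [ 0.32  0.47 -0.07  1.03 -0.    1.7 ]
(558.9, 270.5, 72, 11.3) -> [0.006, -0.004, 0.003] [-0.0, -0.0, -0.001] 
(558.9, 270.5, 150, 11.3) -> [-0.514, -0.002, 0.003] [-0.0, -0.0, -0.001]
```

play_rows:
  deltas:
    - [0, 0, 0, 0, 0, 0, 0.6]
    - [0, 0, 0, 0, 0, 0, 0.5]
    - [0, 0, 0, 0, 0, 0, 0.5]
    - [-0.05, 0, 0, 0, 0, 0, 0.5]
    - [-0.2, 0, 0, 0, 0, 0, 0.5]
    - [-0.4, 0, 0, 0, 0, 0, 0.4]
    - [-0.6, 0, 0, 0, 0, 0, 0.2]
    - [-0.6, 0, 0, 0, 0, 0, 0]

```text
time: 9.25
tcp_pos: [0.5604, 0.2715, 0.1468]
eef_rot: [0.45, 0.546, -0.447, 0.548]
wrist_force: [0.4, -0.9, 0.5]
opening: 0.984
```

```bash
python3 -c "
from h import *
from plant import capture
c=capture('side'); W=cloud(c)*1000; hsv=cv2.cvtColor(c['color'],cv2.COLOR_RGB2HSV)
t=np.radians(11.3); L=W.copy(); L[...,:2]=(W[...,:2]-[532.6,264.7])@np.array([[np.cos(t),-np.sin(t)],[np.sin(t),np.cos(t)]])
m=(abs(L[...,2]-75)<30)&(abs(L[...,1])<60)&(abs(L[...,0]-25)<15)
p=L[m]; print(m.sum(),np.percentile(p,[2,50,98],axis=0).round(1).tolist())
plan((612,140,160,11.3),(664.5,57,160,11.3))"
```

```text
418 [[21.7, -33.7, 46.0], [23.3, -2.9, 75.8], [30.5, 35.5, 97.7]]
t 9.30 grasp [559.3 271.2 163.6] yaw 11.3 tilt -1.0 open 1.001 F [-0.3 -0.5  0.2] q [0.32 0.42 0.08 1.23 0.   1.7 ]
(612, 140, 160, 11.3) -> [0.024, 0.173, 0.926] [-0.0, -0.0, -0.001] 
(664.5, 57, 160, 11.3) -> [0.025, 0.408, 1.537] [-0.0, -0.0, -0.001] TOO FAR
```

play_rows:
  deltas:
    - [0, 0.04, 0.2, 0, 0, 0, 0]
    - [0.02, 0.09, 0.45, 0, 0, 0, 0]
    - [0.02, 0.14, 0.7, 0, 0, 0, 0]
    - [0.02, 0.17, 0.9, 0, 0, 0, 0]
    - [0.02, 0.17, 0.93, 0, 0, 0, 0]
    - [0.02, 0.17, 0.93, 0, 0, 0, 0]
    - [0.02, 0.17, 0.93, 0, 0, 0, 0]
    - [0.02, 0.17, 0.93, 0, 0, 0, 0]

```text
time: 10.3
tcp_pos: [0.6103, 0.1401, 0.1403]
eef_rot: [0.448, 0.547, -0.448, 0.547]
wrist_force: [0.0, 0.3, 0.4]
opening: 1.003
```

```bash
python3 -c "
from h import *
plan((664.5,57,160,11.3),(664.5,57,52,11.3))"
```

```text
t 10.30 grasp [610.3 140.1 159. ] yaw 11.4 tilt -1.0 open 1.003 F [0.  0.3 0.4] q [0.1  0.43 0.09 1.23 0.   1.47]
(664.5, 57, 160, 11.3) -> [-0.007, 0.245, 0.614] [0.0, -0.0, 0.0] 
(664.5, 57, 52, 11.3) -> [0.713, 0.245, 0.614] [0.0, -0.0, 0.0]
```

play_rows:
  deltas:
    - [0, 0.08, 0.2, 0, 0, 0, 0]
    - [0, 0.18, 0.45, 0, 0, 0, 0]
    - [0, 0.245, 0.615, 0, 0, 0, 0]
    - [0, 0.245, 0.615, 0, 0, 0, 0]
    - [0.15, 0.245, 0.615, 0, 0, 0, 0]
    - [0.4, 0.245, 0.615, 0, 0, 0, 0]
    - [0.65, 0.245, 0.615, 0, 0, 0, 0]
    - [0.74, 0.245, 0.615, 0, 0, 0, 0]

```text
time: 11.3
tcp_pos: [0.6621, 0.0573, 0.0269]
eef_rot: [0.447, 0.548, -0.449, 0.546]
wrist_force: [-0.0, -0.2, 0.1]
opening: 0.999
```

play_rows:
  deltas:
    - [0, 0, 0, 0, 0, 0, 0.2]
    - [0, 0, 0, 0, 0, 0, 0.5]
    - [0, 0, 0, 0, 0, 0, 1]
    - [0, 0, 0, 0, 0, 0, 1]
    - [-0.05, 0, 0, 0, 0, 0, 1]
    - [-0.2, 0, 0, 0, 0, 0, 1]
    - [-0.45, 0, 0, 0, 0, 0, 1]
    - [-0.6, 0, 0, 0, 0, 0, 1]

```text
time: 12.3
tcp_pos: [0.6655, 0.0556, 0.1217]
eef_rot: [0.449, 0.546, -0.448, 0.547]
wrist_force: [0.1, 0.2, -1.3]
opening: 0.296
```

```bash
python3 -c "
from h import *
t=np.radians(11.3); M=np.array([[np.cos(t),-np.sin(t)],[np.sin(t),np.cos(t)]]); o=np.array([532.6,264.7])
for y in(35,-35): print(o+M@[-60,y])
b=o+M@[-60,-35]
plan((b[0],b[1],142,11.3),(575,140,142,11.3))"
```

```text
[466.90500544 287.26474439]
[480.62123554 218.6217183 ]
t 12.30 grasp [665.4  55.6 140.4] yaw 11.3 tilt -1.0 open 0.296 F [ 0.1  0.2 -1.3] q [-0.04  0.52  0.18  1.23  0.    1.34]
(np.float64(480.62123553569137), np.float64(218.62171829631748), 142, 11.3) -> [-0.014, -0.996, -1.307] [-0.0, 0.0, -0.001] TOO FAR
(575, 140, 142, 11.3) -> [-0.012, -0.481, -0.67] [-0.0, 0.0, -0.001]
```

```bash
python3 -c "
from h import *
from plant import capture
c=capture('side'); cv2.imwrite('pics/s3.png',cv2.resize(c['color'][60:240,150:390,::-1],None,fx=3,fy=3,interpolation=2))"
```

```text
(no output)
```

View pics/s3.png

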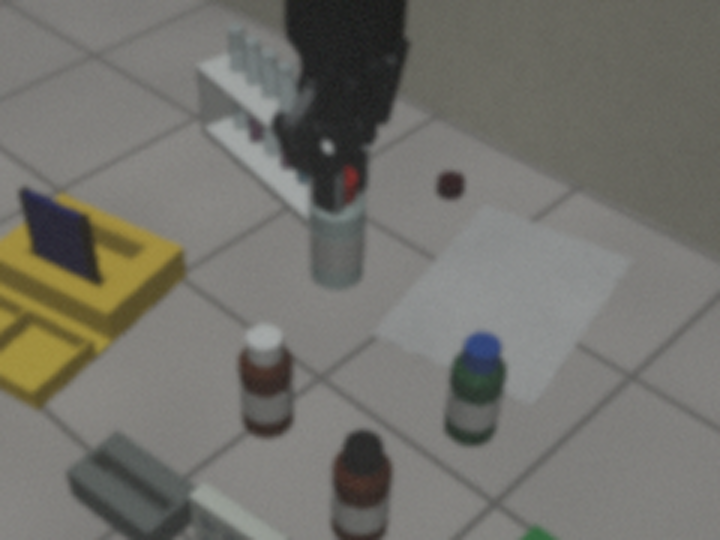

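The bottle got gripped by its cap, because the lift started before the fingers had shut, but it hangs upright (crop 337,235). I'll measure how low it hangs and carry on.

```bash
python3 -c "
from h import *
from plant import capture
c=capture('side'); W=cloud(c)*1000
m=(np.hypot(W[...,0]-660,W[...,1]-52)<40)&(W[...,2]>15)&(W[...,2]<130); p=W[m]
v,u=np.nonzero(m); print(m.sum(),u.min(),u.max(),v.min(),v.max())
for z in range(20,130,10):
    q=p[abs(p[:,2]-z)<5]; print(z,len(q),q.mean(0).round(1) if len(q) else '')
plan((575,140,145,11.3))"
```

```text
223 254 271 139 154
20 0 
30 0 
40 0 
50 0 
60 0 
70 0 
80 0 
90 18 [654.4  48.6  93.4]
100 54 [656.6  46.  100.4]
110 58 [655.9  45.7 110. ]
120 62 [656.   45.6 120.1]
t 12.40 grasp [666.8  55.6 141.7] yaw 11.3 tilt -1.0 open 0.295 F [-0.2 -0.3 -1.4] q [-0.04  0.52  0.18  1.23  0.    1.34]
(575, 140, 145, 11.3) -> [-0.026, -0.491, -0.672] [-0.0, 0.0, -0.002]
```

play_rows:
  deltas:
    - [-0.03, -0.08, -0.1, 0, 0, 0, 1]
    - [-0.06, -0.2, -0.27, 0, 0, 0, 1]
    - [-0.06, -0.35, -0.48, 0, 0, 0, 1]
    - [-0.06, -0.45, -0.62, 0, 0, 0, 1]
    - [-0.06, -0.48, -0.67, 0, 0, 0, 1]
    - [-0.06, -0.48, -0.67, 0, 0, 0, 1]
    - [-0.06, -0.48, -0.67, 0, 0, 0, 1]
    - [-0.06, -0.48, -0.67, 0, 0, 0, 1]

```text
time: 13.4
tcp_pos: [0.5751, 0.1395, 0.1281]
eef_rot: [0.449, 0.546, -0.449, 0.547]
wrist_force: [-0.3, -0.6, -1.1]
opening: 0.296
```

```bash
python3 -c "
from h import *
from plant import capture
c=capture('side'); W=cloud(c)*1000
P=np.linalg.inv(c['extrinsics'])
def px(p):
    q=P@np.r_[np.array(p)/1000,1]; return (c['cx']+c['fx']*q[0]/-q[2]).round(1),(c['cy']+c['fy']*q[1]/q[2]).round(1)
print('tcp px',px((575,139.5,128)),'grasp',px((575,139.5,147)))
u=int(px((575,139.5,128))[0])
for v in range(100,190,3):
    print(v,W[v,u].round(),c['color'][v,u], '|',W[v,u-6].round(),c['color'][v,u-6])
plan()"
```

```text
tcp px (np.float64(206.3), np.float64(139.0)) grasp (np.float64(205.5), np.float64(132.1))
100 [592. 148. 216.] [40 43 44] | [557. 119. 245.] [38 37 37]
103 [590. 146. 210.] [41 43 41] | [557. 120. 239.] [37 36 36]
106 [590. 147. 203.] [41 41 40] | [556. 121. 231.] [38 37 37]
109 [587. 145. 198.] [37 37 38] | [558. 124. 222.] [38 39 39]
112 [587. 145. 190.] [47 40 36] | [556. 123. 216.] [38 39 36]
115 [585. 143. 185.] [114  41  38] | [554. 121. 211.] [41 41 39]
118 [577. 135. 185.] [121  46  43] | [558. 128. 198.] [50 51 50]
121 [572. 129. 183.] [89 40 39] | [557. 128. 192.] [50 52 49]
124 [571. 129. 176.] [76 41 40] | [555. 127. 186.] [45 47 45]
127 [570. 128. 170.] [91 83 82] | [554. 127. 179.] [43 42 41]
130 [566. 124. 166.] [124 134 131] | [559. 135. 164.] [105 115 111]
133 [564. 123. 160.] [ 95 105 101] | [556. 133. 158.] [ 92 100  97]
136 [564. 124. 151.] [ 95 103  98] | [556. 134. 151.] [88 96 93]
139 [565. 126. 142.] [ 97 102 100] | [556. 137. 140.] [95 96 93]
142 [563. 125. 135.] [102 102  99] | [556. 138. 132.] [94 94 89]
145 [561. 124. 128.] [103 103 100] | [555. 138. 123.
[... 372 characters left out ...]
 | [592. 204.   2.] [120 116 106]
166 [596. 186.   0.] [132 131 127] | [586. 197.  -0.] [128 126 123]
169 [589. 177.   1.] [132 131 126] | [579. 189.  -0.] [130 129 124]
172 [582. 168.   2.] [132 130 127] | [572. 180.  -0.] [132 130 127]
175 [576. 161.   0.] [132 132 128] | [564. 170.   2.] [133 131 128]
178 [569. 153.   0.] [129 127 122] | [558. 163.   1.] [134 132 127]
181 [561. 144.   2.] [131 130 126] | [552. 155.   1.] [133 132 129]
184 [555. 137.   1.] [131 128 125] | [545. 147.   1.] [131 129 125]
187 [549. 129.   1.] [131 130 126] | [539. 139.   1.] [132 130 126]
t 13.45 grasp [575.  139.6 146.8] yaw 11.2 tilt -1.0 open 0.296 F [-0.  -0.5 -0.7] q [ 0.1   0.37 -0.03  1.16 -0.    1.48]
```

The foot hangs at z≈98 mm with the reported grasp point at 147 mm. The visible fingertips are about 40 mm higher than the reported TCP implies, so this is a cap grip. It is stable, and the foot moved by the same amount as the TCP, so I'll place it relative to that.

```bash
python3 -c "
from h import *
plan((480.6,218.6,146,11.3),(480.6,218.6,51,11.3))"
```

```text
t 13.45 grasp [575.  139.6 146.8] yaw 11.2 tilt -1.0 open 0.296 F [-0.  -0.5 -0.7] q [ 0.1   0.37 -0.03  1.16 -0.    1.48]
(480.6, 218.6, 146, 11.3) -> [0.005, -0.515, -0.639] [-0.0, 0.0, -0.0] 
(480.6, 218.6, 51, 11.3) -> [0.639, -0.515, -0.639] [-0.0, 0.0, -0.0]
```

play_rows:
  deltas:
    - [0, -0.08, -0.1, 0, 0, 0, 1]
    - [0, -0.2, -0.25, 0, 0, 0, 1]
    - [0, -0.38, -0.47, 0, 0, 0, 1]
    - [0, -0.48, -0.6, 0, 0, 0, 1]
    - [0, -0.515, -0.64, 0, 0, 0, 1]
    - [0.1, -0.515, -0.64, 0, 0, 0, 1]
    - [0.25, -0.515, -0.64, 0, 0, 0, 1]
    - [0.4, -0.515, -0.64, 0, 0, 0, 1]

```text
time: 14.45
tcp_pos: [0.4806, 0.2185, 0.0667]
eef_rot: [0.449, 0.546, -0.449, 0.547]
wrist_force: [-0.2, 0.9, -0.7]
opening: 0.297
```

```bash
python3 -c "
from h import *
from plant import capture
plan((480.6,218.6,51,11.3))
c=capture('side'); W=cloud(c)*1000
cv2.imwrite('pics/s4.png',cv2.resize(c['color'][80:240,90:290,::-1],None,fx=3,fy=3,interpolation=2))
t=np.radians(11.3); L=W.copy(); L[...,:2]=(W[...,:2]-[532.6,264.7])@np.array([[np.cos(t),-np.sin(t)],[np.sin(t),np.cos(t)]])
m=(abs(L[...,0]+60)<40)&(abs(L[...,1]+35)<40)&(L[...,2]>30)&(L[...,2]<95); p=L[m]
for z in range(35,95,10):
    q=p[abs(p[:,2]-z)<5]; print(z,len(q),q.mean(0).round(1) if len(q) else '')
"
```

```text
t 14.45 grasp [480.6 218.5  85.4] yaw 11.2 tilt -1.0 open 0.297 F [-0.2  0.9 -0.7] q [ 0.27  0.3  -0.3   0.97 -0.    1.65]
(480.6, 218.6, 51, 11.3) -> [0.229, 0.0, -0.001] [-0.0, 0.0, -0.0] 
35 31 [-67.5 -46.3  37.2]
45 54 [-68.7 -46.4  45.1]
55 51 [-68.9 -46.9  55.4]
65 59 [-68.4 -46.8  65. ]
75 61 [-68.5 -46.4  75.2]
85 68 [-68.3 -46.5  85. ]
```

View pics/s4.png

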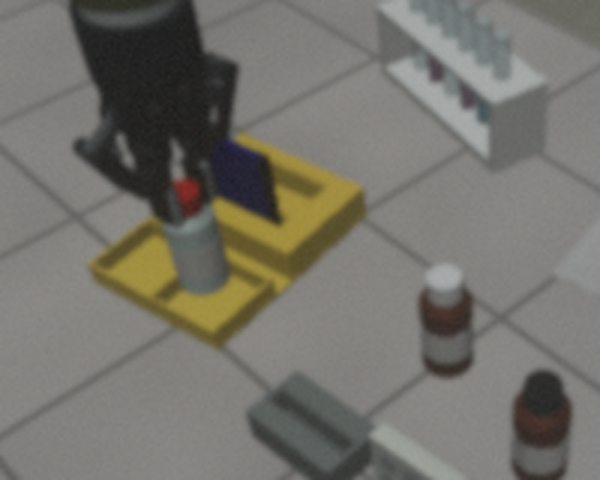

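The bottle hangs vertical over the bay, gripped by its cap (crop 200,250). I'll lower it.

play_rows:
  deltas:
    - [0.04, 0, 0, 0, 0, 0, 1]
    - [0.08, 0, 0, 0, 0, 0, 1]
    - [0.12, 0, 0, 0, 0, 0, 1]
    - [0.16, 0, 0, 0, 0, 0, 1]
    - [0.2, 0, 0, 0, 0, 0, 1]
    - [0.22, 0, 0, 0, 0, 0, 1]
    - [0.23, 0, 0, 0, 0, 0, 1]
    - [0.235, 0, 0, 0, 0, 0, 1]

```text
time: 15.5
tcp_pos: [0.4805, 0.2196, 0.0372]
eef_rot: [0.449, 0.546, -0.447, 0.547]
wrist_force: [-11.0, -3.0, 34.3]
opening: 0.299
```

play_rows:
  deltas:
    - [-0.03, 0, 0, 0, 0, 0, 1]
    - [-0.035, 0, 0, 0, 0, 0, 1]
    - [-0.035, 0, 0, 0, 0, 0, 1]
    - [-0.035, 0, 0, 0, 0, 0, 1]
    - [-0.035, 0, 0, 0, 0, 0, 1]
    - [-0.035, 0, 0, 0, 0, 0, 1]
    - [-0.035, 0, 0, 0, 0, 0, 1]
    - [-0.035, 0, 0, 0, 0, 0, 1]

```text
time: 16.5
tcp_pos: [0.4799, 0.2192, 0.0383]
eef_rot: [0.448, 0.547, -0.448, 0.547]
wrist_force: [0.2, 1.2, -0.6]
opening: 0.299
```

```bash
python3 -c "
from h import *
from plant import capture
plan((480.6,218.6,51,11.3))
c=capture('side'); W=cloud(c)*1000
cv2.imwrite('pics/s5.png',cv2.resize(c['color'][80:240,90:290,::-1],None,fx=3,fy=3,interpolation=2))
t=np.radians(11.3); L=W.copy(); L[...,:2]=(W[...,:2]-[532.6,264.7])@np.array([[np.cos(t),-np.sin(t)],[np.sin(t),np.cos(t)]])
m=(abs(L[...,0]+60)<40)&(abs(L[...,1]+35)<40)&(L[...,2]>2)&(L[...,2]<115); p=L[m]
for z in range(5,115,6):
    q=p[abs(p[:,2]-z)<3]; print(z,len(q),q.mean(0).round(1) if len(q) else '')
"
```

```text
t 16.50 grasp [479.9 219.2  57. ] yaw 11.3 tilt -1.0 open 0.299 F [ 0.2  1.2 -0.6] q [ 0.28  0.32 -0.34  0.91  0.    1.65]
(480.6, 218.6, 51, 11.3) -> [0.04, 0.004, 0.005] [-0.0, -0.0, -0.0] 
5 192 [-61.8 -41.9   4.9]
11 134 [-66.4 -43.9  11.1]
17 142 [-65.6 -47.1  17.1]
23 160 [-65.  -42.8  22.5]
29 35 [-70.5 -44.7  28.8]
35 31 [-70.3 -45.8  35. ]
41 33 [-70.3 -45.6  41.1]
47 33 [-68.2 -45.7  47. ]
53 35 [-69.4 -45.4  52.8]
59 36 [-68.2 -45.4  58.8]
65 34 [-70.  -44.3  65.1]
71 46 [-66.8 -46.3  71.3]
77 40 [-61.4 -45.6  76.6]
83 35 [-61.2 -43.9  83.1]
89 46 [-67.6 -43.   89.1]
95 85 [-60.8 -38.6  95.5]
101 44 [-64.2 -40.  100.8]
107 34 [-61.9 -40.4 106.6]
113 38 [-57.5 -39.6 112.5]
```

View pics/s5.png

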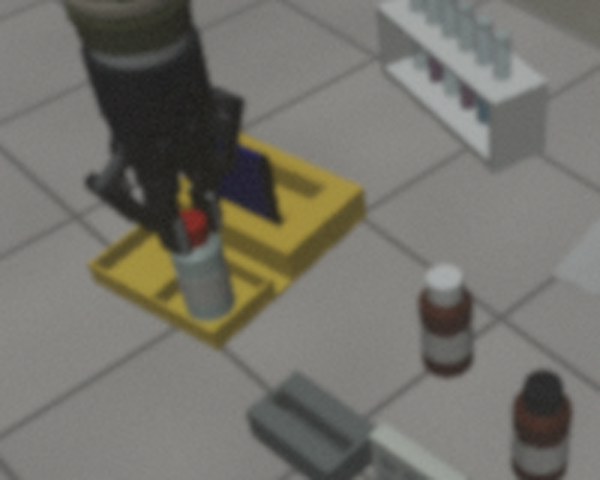

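The bottle stands on the bay floor: its shoulder starts at z≈71 mm, so the foot is at about 5 mm. I'll release it and retreat.

play_rows:
  deltas:
    - [0, 0, 0, 0, 0, 0, 0.55]
    - [0, 0, 0, 0, 0, 0, 0.4]
    - [0, 0, 0, 0, 0, 0, 0.4]
    - [0, 0, 0, 0, 0, 0, 0.4]
    - [-0.1, 0, 0, 0, 0, 0, 0.4]
    - [-0.3, 0, 0, 0, 0, 0, 0.4]
    - [-0.55, 0, 0, 0, 0, 0, 0.2]
    - [-0.7, 0, 0, 0, 0, 0, 0]

```text
time: 17.55
tcp_pos: [0.4809, 0.2196, 0.1465]
eef_rot: [0.449, 0.546, -0.447, 0.547]
wrist_force: [-1.0, 0.6, 0.8]
opening: 0.984
```

```bash
python3 -c "
from h import *
from plant import capture
c=capture('side'); W=cloud(c)*1000
t=np.radians(11.3); L=W.copy(); L[...,:2]=(W[...,:2]-[532.6,264.7])@np.array([[np.cos(t),-np.sin(t)],[np.sin(t),np.cos(t)]])
m=(abs(L[...,0]+60)<40)&(abs(L[...,1]+35)<40)&(L[...,2]>25)&(L[...,2]<115); p=L[m]
for z in range(35,115,10):
    q=p[abs(p[:,2]-z)<5]; print(z,len(q),q.mean(0).round(1) if len(q) else '')
# fingers: lowest points
m=(np.hypot(W[...,0]-480,W[...,1]-219)<75)&(W[...,2]>105); print('lowest arm pts',np.sort(W[m][:,2])[:40:4].round())
plan((530,120,155,5),(575,44,155,5))"
```

```text
35 52 [-69.2 -46.1  34.8]
45 56 [-69.3 -45.9  45. ]
55 62 [-68.7 -45.5  54.9]
65 59 [-68.8 -44.9  65.2]
75 97 [-66.3 -41.6  74.5]
85 41 [-66.5 -40.9  84.9]
95 92 [-61.2 -35.2  94.2]
105 0 
lowest arm pts [197. 198. 199. 200. 201. 202. 203. 203. 204. 204.]
t 17.60 grasp [482.2 219.9 167.7] yaw 11.3 tilt -1.0 open 1.0 F [ 0.7 -0.2  2.3] q [ 0.28  0.24 -0.17  1.16  0.    1.65]
(530, 120, 155, 5) -> [0.086, 0.181, 0.716] [0.035, -0.0, -0.002] 
(575, 44, 155, 5) -> [0.087, 0.376, 1.272] [0.035, -0.0, -0.002] TOO FAR
```

The red-cap bottle stands upright in its bay. The fingers really sit about 35 mm above the reported TCP, so I'll allow for that. Next is the white-cap bottle.

play_rows:
  deltas:
    - [0.02, 0.05, 0.15, 0.01, 0, 0, 0]
    - [0.05, 0.1, 0.4, 0.02, 0, 0, 0]
    - [0.08, 0.15, 0.6, 0.035, 0, 0, 0]
    - [0.085, 0.18, 0.715, 0.035, 0, 0, 0]
    - [0.085, 0.18, 0.715, 0.035, 0, 0, 0]
    - [0.085, 0.18, 0.715, 0.035, 0, 0, 0]
    - [0.085, 0.18, 0.715, 0.035, 0, 0, 0]
    - [0.085, 0.18, 0.715, 0.035, 0, 0, 0]

```text
time: 18.6
tcp_pos: [0.5271, 0.1201, 0.1307]
eef_rot: [0.478, 0.522, -0.477, 0.522]
wrist_force: [-0.1, -0.6, -0.8]
opening: 0.997
```

```bash
python3 -c "
from h import *
plan((575,44,155,5),(575,44,44,5))"
```

```text
t 18.60 grasp [527.1 120.1 149.4] yaw 5.1 tilt -1.0 open 0.997 F [-0.1 -0.6 -0.8] q [ 0.08  0.27 -0.17  1.13  0.    1.56]
(575, 44, 155, 5) -> [-0.037, 0.273, 0.534] [0.0, -0.0, -0.0] 
(575, 44, 44, 5) -> [0.703, 0.273, 0.534] [0.0, -0.0, -0.0]
```

play_rows:
  deltas:
    - [0, 0.08, 0.15, 0, 0, 0, 0]
    - [0, 0.19, 0.37, 0, 0, 0, 0]
    - [0, 0.27, 0.53, 0, 0, 0, 0]
    - [0, 0.273, 0.534, 0, 0, 0, 0]
    - [0.2, 0.273, 0.534, 0, 0, 0, 0]
    - [0.45, 0.273, 0.534, 0, 0, 0, 0]
    - [0.65, 0.273, 0.534, 0, 0, 0, 0]
    - [0.7, 0.273, 0.534, 0, 0, 0, 0]

```text
time: 19.6
tcp_pos: [0.5726, 0.0443, 0.0236]
eef_rot: [0.477, 0.523, -0.478, 0.52]
wrist_force: [0.1, -0.5, 0.7]
opening: 1.002
```

play_rows:
  deltas:
    - [0, 0, 0, 0, 0, 0, 1]
    - [0, 0, 0, 0, 0, 0, 1]
    - [0, 0, 0, 0, 0, 0, 1]
    - [0, 0, 0, 0, 0, 0, 1]
    - [0, 0, 0, 0, 0, 0, 1]
    - [0, 0, 0, 0, 0, 0, 1]
    - [0, 0, 0, 0, 0, 0, 1]
    - [-0.02, 0, 0, 0, 0, 0, 1]

```text
time: 20.6
tcp_pos: [0.5756, 0.043, 0.0295]
eef_rot: [0.478, 0.521, -0.477, 0.522]
wrist_force: [0.9, 0.4, -1.3]
opening: 0.4
```

```bash
python3 -c "
from h import *
plan((575,44,165,1),(500,-95,165,1),(463,-208,165,1))"
```

```text
t 20.60 grasp [575.6  43.   48.2] yaw 5.0 tilt -1.0 open 0.4 F [ 0.9  0.4 -1.3] q [-0.06  0.42 -0.22  0.93  0.    1.42]
(575, 44, 165, 1) -> [-0.779, -0.003, -0.007] [0.022, 0.0, -0.0] 
(500, -95, 165, 1) -> [-0.779, -0.581, 0.873] [0.022, 0.0, -0.0] 
(463, -208, 165, 1) -> [-0.78, -0.892, 1.602] [0.022, 0.0, -0.0] TOO FAR
```

Opening 0.40 means the tips closed on the shoulder, not the cap. I'll reopen and regrip 4–5 mm higher.

play_rows:
  deltas:
    - [0.02, 0, 0, 0, 0, 0, 0.6]
    - [0.02, 0, 0, 0, 0, 0, 0.3]
    - [0.02, 0, 0, 0, 0, 0, 0.2]
    - [-0.03, 0, 0, 0, 0, 0, 0.2]
    - [-0.035, 0, 0, 0, 0, 0, 0.2]
    - [-0.035, 0, 0, 0, 0, 0, 0.2]
    - [-0.035, 0, 0, 0, 0, 0, 0.4]
    - [-0.035, 0, 0, 0, 0, 0, 0.7]

```text
time: 21.6
tcp_pos: [0.575, 0.0431, 0.0337]
eef_rot: [0.478, 0.521, -0.478, 0.521]
wrist_force: [0.2, 0.5, -0.6]
opening: 0.398
```

play_rows:
  deltas:
    - [0, 0, 0, 0, 0, 0, 1]
    - [0, 0, 0, 0, 0, 0, 1]
    - [0, 0, 0, 0, 0, 0, 1]
    - [0, 0, 0, 0, 0, 0, 1]
    - [0, 0, 0, 0, 0, 0, 1]
    - [0, 0, 0, 0, 0, 0, 1]
    - [0, 0, 0, 0, 0, 0, 1]
    - [0, 0, 0, 0, 0, 0, 1]

```text
time: 22.6
tcp_pos: [0.5759, 0.0431, 0.0342]
eef_rot: [0.478, 0.521, -0.477, 0.522]
wrist_force: [4.4, -0.1, 4.8]
opening: 0.295
```

```bash
python3 -c "
from h import *
from plant import capture
c=capture('side'); W=cloud(c)*1000
m=(np.hypot(W[...,0]-575,W[...,1]-43)<32)&(W[...,2]>4)&(W[...,2]<75); p=W[m]
for z in range(5,75,10):
    q=p[abs(p[:,2]-z)<5]; print(z,len(q),q.mean(0).round(1) if len(q) else '')
plan((575,44,165,1),(490,-95,165,1))"
```

```text
5 34 [567.9  31.6   7.1]
15 41 [566.8  32.3  14.8]
25 51 [566.6  32.3  25.1]
35 52 [567.1  31.2  34.8]
45 61 [568.1  31.4  45.1]
55 53 [565.9  32.6  55.1]
65 74 [568.3  32.4  66. ]
t 22.65 grasp [575.9  43.1  52.9] yaw 5.0 tilt -1.0 open 0.291 F [ 4.3 -0.1  6. ] q [-0.06  0.41 -0.22  0.94  0.    1.42]
(575, 44, 165, 1) -> [-0.747, -0.004, -0.007] [0.022, 0.0, -0.0] 
(490, -95, 165, 1) -> [-0.748, -0.649, 0.867] [0.022, 0.0, -0.0]
```

play_rows:
  deltas:
    - [-0.1, 0, 0, 0, 0, 0, 1]
    - [-0.4, 0, 0, 0, 0, 0, 1]
    - [-0.7, 0, 0, 0, 0, 0, 1]
    - [-0.85, -0.05, 0.07, 0, 0, 0, 1]
    - [-0.85, -0.2, 0.27, 0.01, 0, 0, 1]
    - [-0.85, -0.4, 0.53, 0.022, 0, 0, 1]
    - [-0.85, -0.58, 0.77, 0.022, 0, 0, 1]
    - [-0.85, -0.65, 0.87, 0.022, 0, 0, 1]

```text
time: 23.65
tcp_pos: [0.4862, -0.0961, 0.1607]
eef_rot: [0.495, 0.505, -0.497, 0.503]
wrist_force: [0.1, -0.2, -1.1]
opening: 0.295
```

```bash
python3 -c "
from h import *
plan((477,-220,175,.8),(463.2,-279,175,.8),(463.2,-279,70,.8))"
```

```text
t 23.65 grasp [486.3 -96.2 179.4] yaw 0.9 tilt -1.0 open 0.295 F [ 0.1 -0.2 -1.1] q [-0.36  0.18 -0.21  1.18 -0.    1.2 ]
(477, -220, 175, 0.8) -> [0.029, -0.074, 0.825] [0.001, -0.0, 0.001] 
(463.2, -279, 175, 0.8) -> [0.029, -0.172, 1.217] [0.001, -0.0, 0.001] TOO FAR
(463.2, -279, 70, 0.8) -> [0.729, -0.17, 1.217] [0.001, -0.0, 0.001] TOO FAR
```

play_rows:
  deltas:
    - [0, -0.03, 0.15, 0, 0, 0, 1]
    - [0.03, -0.06, 0.4, 0, 0, 0, 1]
    - [0.03, -0.1, 0.65, 0, 0, 0, 1]
    - [0.03, -0.14, 0.85, 0, 0, 0, 1]
    - [0.03, -0.16, 0.97, 0, 0, 0, 1]
    - [0.03, -0.16, 0.97, 0, 0, 0, 1]
    - [0.03, -0.16, 0.97, 0, 0, 0, 1]
    - [0.03, -0.16, 0.97, 0, 0, 0, 1]

```text
time: 24.65
tcp_pos: [0.468, -0.2401, 0.1568]
eef_rot: [0.495, 0.505, -0.495, 0.505]
wrist_force: [-1.0, 1.1, -1.4]
opening: 0.293
```

play_rows:
  deltas:
    - [0, -0.01, 0.1, 0, 0, 0, 1]
    - [0, -0.01, 0.22, 0, 0, 0, 1]
    - [0.02, -0.01, 0.247, 0, 0, 0, 1]
    - [0.15, -0.01, 0.247, 0, 0, 0, 1]
    - [0.35, -0.01, 0.247, 0, 0, 0, 1]
    - [0.5, -0.01, 0.247, 0, 0, 0, 1]
    - [0.58, -0.01, 0.247, 0, 0, 0, 1]
    - [0.6, -0.01, 0.247, 0, 0, 0, 1]

```text
time: 25.65
tcp_pos: [0.4667, -0.2782, 0.0661]
eef_rot: [0.496, 0.505, -0.496, 0.504]
wrist_force: [0.4, -0.3, -1.1]
opening: 0.297
```

```bash
python3 -c "
from h import *
from plant import capture
plan((463.2,-279,58,.8))
c=capture('side'); W=cloud(c)*1000
cv2.imwrite('pics/s6.png',cv2.resize(c['color'][170:370,200:400,::-1],None,fx=3,fy=3,interpolation=2))
t=np.radians(.8); L=W.copy(); L[...,:2]=(W[...,:2]-[522.7,-243.3])@np.array([[np.cos(t),-np.sin(t)],[np.sin(t),np.cos(t)]])
m=(abs(L[...,0]+60)<40)&(abs(L[...,1]+35)<40)&(L[...,2]>23)&(L[...,2]<95); p=L[m]
for z in range(25,95,10):
    q=p[abs(p[:,2]-z)<5]; print(z,len(q),q.mean(0).round(1) if len(q) else '')
"
```

```text
t 25.65 grasp [ 466.7 -278.3   84.8] yaw 1.0 tilt -1.0 open 0.297 F [ 0.4 -0.3 -1.1] q [-0.69  0.33 -0.26  0.99  0.    0.87]
(463.2, -279, 58, 0.8) -> [0.179, -0.023, 0.005] [0.001, -0.0, 0.0] 
25 134 [-67.6 -41.1  23.8]
35 40 [-70.7 -37.7  36.3]
45 55 [-70.4 -37.9  44.3]
55 59 [-70.5 -37.6  55.2]
65 66 [-70.8 -38.9  65. ]
75 75 [-70.2 -39.   75.3]
85 67 [-70.4 -40.2  84.8]
```

View pics/s6.png

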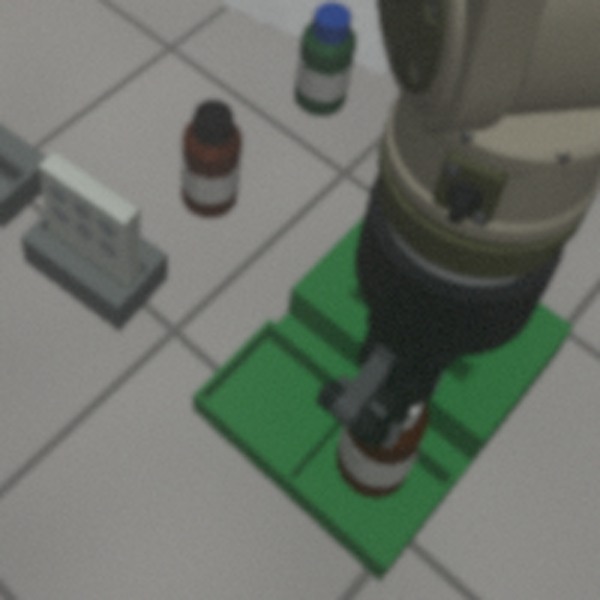

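The white-cap bottle hangs upright over the far bay of the green caddy (crop 378,465). I'll lower it, release and rise.

play_rows:
  deltas:
    - [0.03, -0.02, 0, 0, 0, 0, 1]
    - [0.07, -0.02, 0, 0, 0, 0, 1]
    - [0.11, -0.02, 0, 0, 0, 0, 1]
    - [0.14, -0.02, 0, 0, 0, 0, 1]
    - [0.165, -0.02, 0, 0, 0, 0, 1]
    - [0.175, -0.02, 0, 0, 0, 0, 1]
    - [0.178, -0.02, 0, 0, 0, 0, 1]
    - [0.178, -0.02, 0, 0, 0, 0, 1]

```text
time: 26.7
tcp_pos: [0.4642, -0.2784, 0.0402]
eef_rot: [0.496, 0.504, -0.495, 0.505]
wrist_force: [0.2, -0.4, -2.0]
opening: 0.29
```

play_rows:
  deltas:
    - [0, 0, 0, 0, 0, 0, 0.6]
    - [0, 0, 0, 0, 0, 0, 0.45]
    - [0, 0, 0, 0, 0, 0, 0.4]
    - [0, 0, 0, 0, 0, 0, 0.4]
    - [-0.1, 0, 0, 0, 0, 0, 0.4]
    - [-0.3, 0, 0, 0, 0, 0, 0.4]
    - [-0.55, 0, 0, 0, 0, 0, 0.2]
    - [-0.7, 0, 0, 0, 0, 0, 0]

```text
time: 27.7
tcp_pos: [0.4649, -0.2791, 0.1483]
eef_rot: [0.496, 0.503, -0.495, 0.506]
wrist_force: [1.0, -1.0, -0.8]
opening: 0.98
```

```bash
python3 -c "
from h import *
from plant import capture
plan((500,-155,160,.8),(552,-74.8,160,.8))
c=capture('side'); W=cloud(c)*1000
t=np.radians(.8); L=W.copy(); L[...,:2]=(W[...,:2]-[522.7,-243.3])@np.array([[np.cos(t),-np.sin(t)],[np.sin(t),np.cos(t)]])
m=(abs(L[...,0]+60)<40)&(abs(L[...,1]+35)<40)&(L[...,2]>23)&(L[...,2]<115); p=L[m]
for z in range(35,115,10):
    q=p[abs(p[:,2]-z)<5]; print(z,len(q),q.mean(0).round(1) if len(q) else '')
"
```

```text
t 27.70 grasp [ 464.9 -279.   167. ] yaw 1.0 tilt -1.0 open 0.98 F [ 1.  -1.  -0.8] q [-0.69  0.26 -0.13  1.17  0.    0.86]
(500, -155, 160, 0.8) -> [0.045, 0.248, -0.823] [0.001, 0.001, -0.001] 
(552, -74.8, 160, 0.8) -> [0.045, 0.605, -1.351] [0.001, 0.001, -0.001] TOO FAR
35 56 [-73.6 -40.4  34.8]
45 70 [-73.1 -38.4  45.1]
55 71 [-73.1 -38.4  54.5]
65 69 [-72.4 -37.7  65.1]
75 227 [-66.2 -36.3  74.2]
85 49 [-68.4 -36.9  85.2]
95 212 [-60.4 -35.2  94.7]
105 0
```

White-cap bottle is standing centred. Next is the black-cap bottle.

play_rows:
  deltas:
    - [0, 0.05, -0.15, 0, 0, 0, 0]
    - [0, 0.15, -0.4, 0, 0, 0, 0]
    - [0, 0.24, -0.65, 0, 0, 0, 0]
    - [0, 0.3, -0.82, 0, 0, 0, 0]
    - [0, 0.35, -0.95, 0, 0, 0, 0]
    - [0, 0.45, -0.99, 0, 0, 0, 0]
    - [0, 0.55, -0.99, 0, 0, 0, 0]
    - [0, 0.6, -0.99, 0, 0, 0, 0]

```text
time: 28.75
tcp_pos: [0.5528, -0.1292, 0.145]
eef_rot: [0.496, 0.504, -0.496, 0.505]
wrist_force: [-0.5, 0.0, -0.3]
opening: 1.001
```

```bash
python3 -c "
from h import *
plan((552,-74.8,53,.8))"
```

```text
t 28.75 grasp [ 552.8 -129.2  163.7] yaw 1.0 tilt -1.0 open 1.001 F [-0.5  0.  -0.3] q [-0.37  0.32 -0.07  1.18 -0.    1.18]
(552, -74.8, 53, 0.8) -> [0.738, 0.001, -0.363] [0.001, 0.0, -0.0]
```

play_rows:
  deltas:
    - [0, 0, -0.12, 0, 0, 0, 0]
    - [0, 0, -0.3, 0, 0, 0, 0]
    - [0, 0, -0.363, 0, 0, 0, 0]
    - [0.1, 0, -0.363, 0, 0, 0, 0]
    - [0.35, 0, -0.363, 0, 0, 0, 0]
    - [0.6, 0, -0.363, 0, 0, 0, 0]
    - [0.72, 0, -0.363, 0, 0, 0, 0]
    - [0.738, 0, -0.363, 0, 0, 0, 0]

```text
time: 29.75
tcp_pos: [0.5485, -0.0741, 0.032]
eef_rot: [0.495, 0.505, -0.496, 0.503]
wrist_force: [-0.4, -0.3, 0.3]
opening: 0.997
```

play_rows:
  deltas:
    - [0, 0, 0, 0, 0, 0, 0.3]
    - [0, 0, 0, 0, 0, 0, 1]
    - [0, 0, 0, 0, 0, 0, 1]
    - [0, 0, 0, 0, 0, 0, 1]
    - [0, 0, 0, 0, 0, 0, 1]
    - [0, 0, 0, 0, 0, 0, 1]
    - [0, 0, 0, 0, 0, 0, 1]
    - [0, 0, 0, 0, 0, 0, 1]

```text
time: 30.75
tcp_pos: [0.5519, -0.0742, 0.0355]
eef_rot: [0.496, 0.504, -0.495, 0.505]
wrist_force: [1.8, 0.4, 5.8]
opening: 0.294
```

```bash
python3 -c "
from h import *
plan((500,-190,160,.8),(462.2,-209.1,160,.8),(462.2,-209.1,85,.8))"
```

```text
t 30.75 grasp [551.8 -74.2  54.2] yaw 1.0 tilt -1.0 open 0.294 F [1.8 0.4 5.8] q [-0.28  0.37 -0.27  0.92  0.    1.27]
(500, -190, 160, 0.8) -> [-0.706, -0.358, 0.766] [0.001, 0.0, -0.001] 
(462.2, -209.1, 160, 0.8) -> [-0.706, -0.612, 0.889] [0.001, 0.0, -0.001] 
(462.2, -209.1, 85, 0.8) -> [-0.206, -0.613, 0.889] [0.001, 0.0, -0.001]
```

play_rows:
  deltas:
    - [-0.1, 0, 0, 0, 0, 0, 1]
    - [-0.4, 0, 0, 0, 0, 0, 1]
    - [-0.65, -0.02, 0.05, 0, 0, 0, 1]
    - [-0.7, -0.15, 0.22, 0, 0, 0, 1]
    - [-0.7, -0.35, 0.5, 0, 0, 0, 1]
    - [-0.7, -0.52, 0.76, 0, 0, 0, 1]
    - [-0.7, -0.61, 0.88, 0, 0, 0, 1]
    - [-0.7, -0.612, 0.889, 0, 0, 0, 1]

```text
time: 31.75
tcp_pos: [0.4597, -0.2096, 0.1396]
eef_rot: [0.496, 0.504, -0.496, 0.503]
wrist_force: [0.5, 0.2, -0.8]
opening: 0.295
```

play_rows:
  deltas:
    - [0, 0, 0, 0, 0, 0, 1]
    - [0.1, 0, 0, 0, 0, 0, 1]
    - [0.25, 0, 0, 0, 0, 0, 1]
    - [0.38, 0, 0, 0, 0, 0, 1]
    - [0.46, 0, 0, 0, 0, 0, 1]
    - [0.48, 0, 0, 0, 0, 0, 1]
    - [0.48, 0, 0, 0, 0, 0, 1]
    - [0.48, 0, 0, 0, 0, 0, 1]

```text
time: 32.75
tcp_pos: [0.4617, -0.2092, 0.0681]
eef_rot: [0.496, 0.504, -0.495, 0.505]
wrist_force: [-0.5, 0.3, -1.2]
opening: 0.29
```

```bash
python3 -c "
from h import *
from plant import capture
plan((462.2,-209.1,59,.8))
c=capture('side'); W=cloud(c)*1000
t=np.radians(.8); L=W.copy(); L[...,:2]=(W[...,:2]-[522.7,-243.3])@np.array([[np.cos(t),-np.sin(t)],[np.sin(t),np.cos(t)]])
m=(abs(L[...,0]+60)<40)&(abs(L[...,1]-35)<35)&(L[...,2]>25)&(L[...,2]<115); p=L[m]
for z in range(35,95,10):
    q=p[abs(p[:,2]-z)<5]; print(z,len(q),q.mean(0).round(1) if len(q) else '')"
```

```text
t 32.75 grasp [ 461.7 -209.2   86.8] yaw 1.0 tilt -1.0 open 0.29 F [-0.5  0.3 -1.2] q [-0.58  0.26 -0.35  0.96  0.    0.97]
(462.2, -209.1, 59, 0.8) -> [0.185, 0.003, -0.001] [0.001, 0.0, -0.0] 
35 35 [-71.4  26.7  36.7]
45 55 [-72.2  26.8  44.6]
55 54 [-72.5  26.5  55.1]
65 61 [-72.3  25.2  65.1]
75 70 [-72.5  26.3  75.5]
85 69 [-72.3  25.5  84.8]
```

play_rows:
  deltas:
    - [0.03, 0, 0, 0, 0, 0, 1]
    - [0.07, 0, 0, 0, 0, 0, 1]
    - [0.11, 0, 0, 0, 0, 0, 1]
    - [0.14, 0, 0, 0, 0, 0, 1]
    - [0.165, 0, 0, 0, 0, 0, 1]
    - [0.18, 0, 0, 0, 0, 0, 1]
    - [0.183, 0, 0, 0, 0, 0, 1]
    - [0.183, 0, 0, 0, 0, 0, 1]

```text
time: 33.8
tcp_pos: [0.4612, -0.2089, 0.0401]
eef_rot: [0.496, 0.504, -0.495, 0.505]
wrist_force: [0.7, -0.4, -1.0]
opening: 0.292
```

play_rows:
  deltas:
    - [0, 0, 0, 0, 0, 0, 0.6]
    - [0, 0, 0, 0, 0, 0, 0.45]
    - [0, 0, 0, 0, 0, 0, 0.4]
    - [0, 0, 0, 0, 0, 0, 0.4]
    - [-0.1, 0, 0, 0, 0, 0, 0.4]
    - [-0.3, 0, 0, 0, 0, 0, 0.4]
    - [-0.55, 0, 0, 0, 0, 0, 0.2]
    - [-0.7, 0, 0, 0, 0, 0, 0]

```text
time: 34.8
tcp_pos: [0.462, -0.2094, 0.148]
eef_rot: [0.496, 0.503, -0.495, 0.506]
wrist_force: [0.8, 0.2, -0.6]
opening: 0.98
```

```bash
python3 -c "
from h import *
from plant import capture
c=capture('side'); W=cloud(c)*1000
t=np.radians(.8); L=W.copy(); L[...,:2]=(W[...,:2]-[522.7,-243.3])@np.array([[np.cos(t),-np.sin(t)],[np.sin(t),np.cos(t)]])
m=(abs(L[...,0]+60)<40)&(abs(L[...,1]-35)<35)&(L[...,2]>25)&(L[...,2]<115); p=L[m]
for z in range(35,115,10):
    q=p[abs(p[:,2]-z)<5]; print(z,len(q),q.mean(0).round(1) if len(q) else '')
plan((454,-62.3,150,6.1),(454,-62.3,50,6.1))"
```

```text
35 63 [-72.5  25.3  35.3]
45 53 [-73.   28.1  45.5]
55 73 [-71.6  26.2  54.3]
65 64 [-72.2  27.3  65.2]
75 194 [-66.6  29.9  74.2]
85 49 [-68.   30.2  85.1]
95 205 [-60.1  34.   94.6]
105 0 
t 34.85 grasp [ 463.  -210.1  169.2] yaw 1.0 tilt -1.0 open 0.997 F [0.1 0.2 2.1] q [-0.58  0.2  -0.22  1.15  0.    0.97]
(454, -62.3, 150, 6.1) -> [0.124, -0.044, -0.987] [-0.028, 0.001, -0.002] 
(454, -62.3, 50, 6.1) -> [0.791, -0.048, -0.99] [-0.028, 0.001, -0.002]
```

Black-cap bottle is standing. Now the tile.

play_rows:
  deltas:
    - [0, 0, -0.15, -0.01, 0, 0, 0]
    - [0, -0.02, -0.4, -0.02, 0, 0, 0]
    - [0, -0.04, -0.7, -0.028, 0, 0, 0]
    - [0, -0.045, -0.92, -0.028, 0, 0, 0]
    - [0, -0.045, -0.987, -0.028, 0, 0, 0]
    - [0, -0.045, -0.987, -0.028, 0, 0, 0]
    - [0, -0.045, -0.987, -0.028, 0, 0, 0]
    - [0.1, -0.045, -0.987, -0.028, 0, 0, 0]

```text
time: 35.85
tcp_pos: [0.4529, -0.0622, 0.1303]
eef_rot: [0.474, 0.525, -0.473, 0.526]
wrist_force: [0.1, 0.0, 0.4]
opening: 1.0
```

```bash
python3 -c "
from h import *
plan((454,-62.3,45,6.1))"
```

```text
t 35.85 grasp [452.9 -62.2 149. ] yaw 6.0 tilt -1.0 open 1.0 F [0.1 0.  0.4] q [-0.31  0.12 -0.36  1.09 -0.    1.15]
(454, -62.3, 45, 6.1) -> [0.693, 0.006, 0.0] [-0.001, 0.0, -0.001]
```

play_rows:
  deltas:
    - [0.1, 0.007, 0, 0, 0, 0, 0]
    - [0.3, 0.007, 0, 0, 0, 0, 0]
    - [0.5, 0.007, 0, 0, 0, 0, 0]
    - [0.65, 0.007, 0, 0, 0, 0, 0]
    - [0.69, 0.007, 0, 0, 0, 0, 0]
    - [0.69, 0.007, 0, 0, 0, 0, 0.3]
    - [0.69, 0.007, 0, 0, 0, 0, 0.6]
    - [0.69, 0.007, 0, 0, 0, 0, 1]

```text
time: 36.85
tcp_pos: [0.4535, -0.0611, 0.0273]
eef_rot: [0.473, 0.525, -0.473, 0.526]
wrist_force: [0.1, 0.5, -0.3]
opening: 0.382
```

play_rows:
  deltas:
    - [0, 0, 0, 0, 0, 0, 1]
    - [0, 0, 0, 0, 0, 0, 1]
    - [0, 0, 0, 0, 0, 0, 1]
    - [0, 0, 0, 0, 0, 0, 1]
    - [-0.05, 0, 0, 0, 0, 0, 1]
    - [-0.25, 0, 0, 0, 0, 0, 1]
    - [-0.5, 0, 0, 0, 0, 0, 1]
    - [-0.7, 0, 0, 0, 0, 0, 1]

```text
time: 37.85
tcp_pos: [0.4517, -0.0606, 0.1323]
eef_rot: [0.473, 0.526, -0.473, 0.525]
wrist_force: [0.2, -0.4, -3.0]
opening: 0.165
```

```bash
python3 -c "
from h import *
t=np.radians(.8); o=np.array([522.7,-243.3])+70*np.array([np.cos(t),np.sin(t)]); print(o)
plan((525,-152,152,.8),(o[0],o[1],152,.8))"
```

```text
[ 592.69317668 -242.32264738]
t 37.85 grasp [451.8 -60.6 151. ] yaw 6.1 tilt -1.0 open 0.165 F [ 0.2 -0.4 -3. ] q [-0.31  0.12 -0.36  1.1  -0.    1.16]
(525, -152, 152, 0.8) -> [-0.008, 0.421, 0.657] [0.029, -0.0, 0.001] 
(np.float64(592.6931766806514), np.float64(-242.32264737625985), 152, 0.8) -> [-0.009, 0.807, 1.304] [0.029, -0.0, 0.001] TOO FAR
```

play_rows:
  deltas:
    - [0, 0.06, 0.1, 0, 0, 0, 1]
    - [0, 0.17, 0.26, 0.01, 0, 0, 1]
    - [0, 0.3, 0.46, 0.02, 0, 0, 1]
    - [0, 0.39, 0.61, 0.029, 0, 0, 1]
    - [0, 0.42, 0.657, 0.029, 0, 0, 1]
    - [0, 0.42, 0.657, 0.029, 0, 0, 1]
    - [0, 0.42, 0.657, 0.029, 0, 0, 1]
    - [0, 0.42, 0.657, 0.029, 0, 0, 1]

```text
time: 38.85
tcp_pos: [0.5252, -0.1514, 0.1315]
eef_rot: [0.496, 0.504, -0.496, 0.504]
wrist_force: [-1.1, -0.1, -2.5]
opening: 0.17
```

```bash
python3 -c "
from h import *
plan((593,-241.5,152,.8),(593,-241.5,90,.8))"
```

```text
t 38.85 grasp [ 525.2 -151.4  150.2] yaw 0.9 tilt -1.0 open 0.17 F [-1.1 -0.1 -2.5] q [-0.43  0.29 -0.15  1.14  0.    1.13]
(593, -241.5, 152, 0.8) -> [-0.013, 0.442, 0.607] [0.001, -0.0, 0.0] 
(593, -241.5, 90, 0.8) -> [0.401, 0.443, 0.608] [0.001, -0.0, 0.0]
```

play_rows:
  deltas:
    - [0, 0.08, 0.11, 0, 0, 0, 1]
    - [0, 0.22, 0.3, 0, 0, 0, 1]
    - [0, 0.37, 0.5, 0, 0, 0, 1]
    - [0, 0.443, 0.607, 0, 0, 0, 1]
    - [0.08, 0.443, 0.607, 0, 0, 0, 1]
    - [0.22, 0.443, 0.607, 0, 0, 0, 1]
    - [0.36, 0.443, 0.607, 0, 0, 0, 1]
    - [0.39, 0.443, 0.607, 0, 0, 0, 1]

```text
time: 39.85
tcp_pos: [0.5914, -0.2401, 0.0708]
eef_rot: [0.496, 0.506, -0.496, 0.502]
wrist_force: [0.7, 1.3, -2.2]
opening: 0.164
```

```bash
python3 -c "
from h import *
from plant import capture
t=np.radians(.8)
for n in('side','top'):
    c=capture(n); W=cloud(c)*1000; L=W.copy(); L[...,:2]=(W[...,:2]-[522.7,-243.3])@np.array([[np.cos(t),-np.sin(t)],[np.sin(t),np.cos(t)]])
    s,v=c['color'].max(2),c['color'].min(2)
    m=(s-v<25)&(v>50)&(L[...,2]>40)&(L[...,2]<125)&(abs(L[...,1])<60)&(abs(L[...,0]-70)<22); p=L[m]
    print(n,m.sum(),np.percentile(p,[2,50,98],axis=0).round(1).tolist() if len(p) else '')
    if len(p)>20: print(np.linalg.lstsq(np.c_[p[:,1:],np.ones(len(p))],p[:,0],rcond=None)[0].round(4))
    m=(abs(L[...,2]-34.5)<2)&(abs(L[...,0]-45)<60)&(abs(L[...,1])<80); print(np.percentile(L[m],[1,99],axis=0).round(1).tolist())
    if n=='side': cv2.imwrite('pics/s7.png',cv2.resize(c['color'][170:370,230:430,::-1],None,fx=3,fy=3,interpolation=2))
plan((593,-241.5,45,.8))"
```

```text
side 877 [[55.8, -34.0, 52.9], [62.5, -6.8, 86.2], [69.7, 34.1, 123.0]]
[-2.58000e-02 -2.42000e-02  6.45861e+01]
[[-1.9, -71.2, 32.7], [96.6, 67.0, 36.4]]
top 101 [[60.2, 7.4, 60.1], [61.2, 29.8, 92.9], [74.6, 36.2, 123.4]]
[1.70600e-01 2.70000e-03 5.91555e+01]
[[-1.8, 6.0, 32.5], [96.1, 68.1, 36.4]]
t 39.95 grasp [ 592.7 -241.1   91.1] yaw 0.9 tilt -1.0 open 0.169 F [ 0.2  0.2 -2. ] q [-0.51  0.5   0.02  1.09  0.    1.04]
(593, -241.5, 45, 0.8) -> [0.307, 0.003, 0.003] [0.0, -0.0, 0.0]
```

View pics/s7.png

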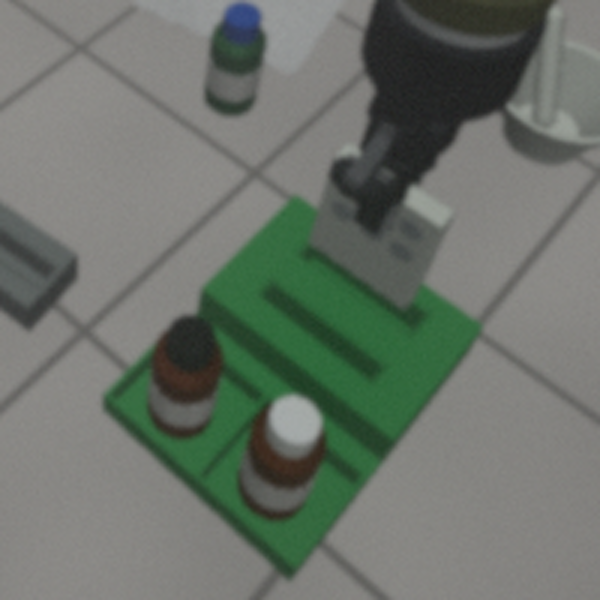

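The tile hangs vertical and parallel above the wide slot (crop 385,240). I'll lower it with a +1.5 mm x trim.

play_rows:
  deltas:
    - [0.03, 0.01, 0, 0, 0, 0, 1]
    - [0.07, 0.01, 0, 0, 0, 0, 1]
    - [0.11, 0.01, 0, 0, 0, 0, 1]
    - [0.15, 0.01, 0, 0, 0, 0, 1]
    - [0.19, 0.01, 0, 0, 0, 0, 1]
    - [0.23, 0.01, 0, 0, 0, 0, 1]
    - [0.27, 0.01, 0, 0, 0, 0, 1]
    - [0.295, 0.01, 0, 0, 0, 0, 1]

```text
time: 40.95
tcp_pos: [0.5949, -0.2421, 0.0281]
eef_rot: [0.496, 0.504, -0.496, 0.503]
wrist_force: [0.2, -0.5, -2.5]
opening: 0.165
```

```bash
python3 -c "
from h import *
plan((593,-241.5,45.5,.8))"
```

```text
t 40.95 grasp [ 594.9 -242.1   46.8] yaw 0.8 tilt -1.0 open 0.165 F [ 0.2 -0.5 -2.5] q [-0.51  0.53 -0.04  1.    0.    1.04]
(593, -241.5, 45.5, 0.8) -> [0.009, -0.012, -0.004] [0.0, -0.0, 0.0]
```

Free entry, about 1 mm above the floor. I'll release, let it drop and rise clear.

play_rows:
  deltas:
    - [0.004, 0, 0, 0, 0, 0, 0.7]
    - [0.004, 0, 0, 0, 0, 0, 0.6]
    - [0, 0, 0, 0, 0, 0, 0.5]
    - [0, 0, 0, 0, 0, 0, 0.5]
    - [-0.1, 0, 0, 0, 0, 0, 0.5]
    - [-0.3, 0, 0, 0, 0, 0, 0.5]
    - [-0.6, 0, 0, 0, 0, 0, 0.5]
    - [-0.8, 0, 0, 0, 0, 0, 0.5]

```text
time: 41.95
tcp_pos: [0.5959, -0.2427, 0.1523]
eef_rot: [0.497, 0.502, -0.496, 0.505]
wrist_force: [-0.2, -0.2, 0.0]
opening: 0.495
```

play_rows:
  deltas:
    - [-0.1, -0.2, 0, 0, 0, 0, 0.5]
    - [-0.2, -0.4, 0, 0, 0, 0, 0.5]
    - [-0.2, -0.7, 0, 0, 0, 0, 0.5]
    - [-0.2, -1, 0, 0, 0, 0, 0.5]
    - [-0.2, -1, 0, 0, 0, 0, 0.5]
    - [-0.2, -1, 0, 0, 0, 0, 0.5]
    - [-0.2, -1, 0, 0, 0, 0, 0.5]
    - [-0.2, -1, 0, 0, 0, 0, 0.5]

```text
time: 42.95
tcp_pos: [0.4459, -0.2445, 0.1786]
eef_rot: [0.496, 0.504, -0.496, 0.504]
wrist_force: [-0.2, 1.1, -0.2]
opening: 0.502
```

```bash
python3 -c "
from h import *
from plant import capture
plan()
for n in('side','top'):
  c=capture(n); W=cloud(c)*1000; cv2.imwrite('pics/f%s.png'%n,c['color'][:,:,::-1])
  for nm,o,a,objs in(('green',(522.7,-243.3),.8,((-60,35),(-60,-35),(70,0))),('yellow',(532.6,264.7),11.3,((-60,-35),(25,0)))):
    t=np.radians(a); L=W.copy(); L[...,:2]=(W[...,:2]-o)@np.array([[np.cos(t),-np.sin(t)],[np.sin(t),np.cos(t)]])
    for x,y in objs:
        hw=30 if x<0 else 45
        m=(abs(L[...,0]-x)<25)&(abs(L[...,1]-y)<hw)&(L[...,2]>86)&(L[...,2]<130); p=L[m]
        print(n,nm,(x,y),m.sum(),rect(p) if len(p) else '',p[:,2].mean().round(1) if len(p) else '',p[:,2].max().round(1) if len(p) else '')
  m=(np.hypot(W[...,0]-679,W[...,1]+72)<30)&(W[...,2]>80)&(W[...,2]<110); print('spare',rect(W[m]) if m.any() else 'hidden')
a=cv2.imread('pics/fside.png')[100:360,110:430]; cv2.imwrite('pics/fin.png',cv2.resize(a,None,fx=2,fy=2))"
```

```text
t 42.95 grasp [ 445.9 -244.5  197.3] yaw 0.9 tilt -1.0 open 0.502 F [-0.2  1.1 -0.2] q [-0.66  0.19 -0.15  1.23  0.    0.9 ]
side green (-60, 35) 226 [-59266.8  33871.9  25050.1  25695.7     82.7] 94.2 98.6
side green (-60, -35) 261 [-5.90800e+04 -3.34275e+04  2.58458e+04  2.57311e+04  3.30000e+01] 94.3 97.7
side green (70, 0) 413 [ 7.22188e+04 -1.56330e+03  1.64382e+04  6.92062e+04  2.00000e-01] 94.9 99.1
side yellow (-60, -35) 106 [-6.09810e+04 -3.38447e+04  2.48354e+04  2.57381e+04  1.27000e+01] 93.6 97.0
side yellow (25, 0) 132 [26670.6  2087.4 71420.  10300.7    89.8] 93.8 98.5
spare hidden
top green (-60, 35) 108 [-61198.5  35843.7  24504.6  25494.5     84.2] 94.1 98.7
top green (-60, -35) 110 [-6.08948e+04 -3.23630e+04  2.52316e+04  2.55834e+04  3.20000e+00] 93.9 100.4
top green (70, 0) 201 [70702.    455.3 69364.9 15330.1    89.8] 95.7 100.4
top yellow (-60, -35) 104 [-6.23433e+04 -3.32330e+04  2.52527e+04  2.40735e+04  5.00000e+00] 94.2 98.3
top yellow (25, 0) 126 [24889.6  2431.8 71118.5  9283.7    89.3] 95.3 101.2
spare [ 6.792011e+05 -7.148870e+04  2.521410e+04  2.582780e+04  2.440000e+01]
```

View pics/fin.png

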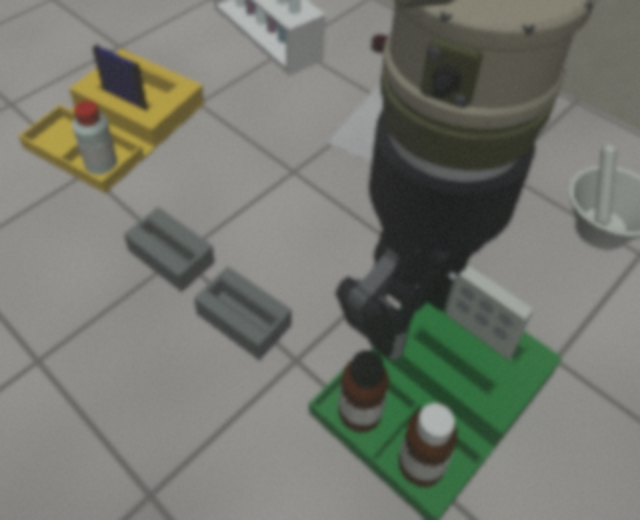

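```bash
python3 -c "
from plant import bot; print(bot.finish_job())"
```

```text
the job is handed in; nothing more can be done
None
```

Both kits are made up and the job is handed in, at about 43 s of the 125 s limit. No verdict was reported, so the results below are from my own last camera check.

| Item | Where it is | Measured position (caddy frame) |
|---|---|---|
| Black-cap bottle | green caddy bay | cap about (-60, +35) mm |
| White-cap bottle | green caddy bay | cap about (-60, -33) mm |
| Spot tile | green wide slot | about (71, 0) mm, top edge about 95–96 mm, so fully down |
| Red-cap bottle | yellow caddy bay | cap about (-61.5, -33.5) mm |
| Blue filter | yellow narrow slot | about (26, 2) mm, top edge about 95 mm, so fully down |

The green bottle has not moved: it measures (679, -71.5) mm now and about (679, -72) mm at the start. That comes from the top camera only, because the arm hid it from the side camera. The gripper stood clear of everything at hand-in.

**What disagreed or went wrong:**
- **Finger height:** depth images showed the fingers about 35 mm above the reported TCP height. I carried the bottles by their caps and the filter by its top edge, and corrected for this on the tile.
- **Red-cap bottle:** it was gripped about 6 mm higher than planned, so it pressed on the bay floor with about 34 N before I backed off. The wrist limit is 120 N. The separate 40 N limit covers the arm or gripper body pressing on something; here the held bottle made the contact.
- **White-cap bottle:** the first grip closed on its shoulder, so I reopened and took it by the cap.
- **Cameras:** the two views differ by up to about 2 mm, which matches the stated calibration.

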